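# Thread the through-drilled beads on the bead rod

## Robot

A 7-joint arm with a two-finger parallel gripper is mounted at the origin on the work surface. World frame = base frame: x ahead of the robot, y to its left, z up, the work surface at z = 0. Lengths are in m, angles in rad, forces in N, time in s.
With the tool pointing down it reaches from about 0.35 to 0.775 m from the base axis. Payload 3.1 kg.
Tool frame: the origin (TCP) lies at the very end of the fingers, on their centre line; the grasp point (between the pads) lies ctrl.pinch_z behind it (ctrl.pinch_z is the distance from the TCP to the grasp point, in m); z points along the fingers, y is the line along which they close (so a half turn about z gives the same grasp; the last joint's range is limited). The gripper opens to 85 mm and grips with 20 to 120 N. Pads are 22 mm wide; open, the fingers measure 114 mm over their backs; the gripper's body (76 mm by 85 mm) begins 54 mm behind the grasp point. The pads swing forward as they close: fully open they stand 13 mm farther back than shut.
Start: joints at [1.249, 0.311, 0.014, 1.512, -0.004, 1.319, -0.027], TCP at [0.152, -0.529, 0.231] pointing down, gripper open.
Joint ranges: [-2.7, 2.7], [-0.3, 1.91], [-1.27, 1.3], [0.12, 2.57], [-1.44, 4.58], [0.2, 2.03], [-3.05, 3.05]. Speed limits (rad/s): [2.79, 2.79, 3.14, 3.14, 3.14, 3.14, 3.14].

## Interface

Orientations are given as a unit quaternion [w, x, y, z].
In Python, from workcell import ctrl gives the robot as it stands. The module is installed in compiled form; this text tells all that it offers.
- The arm moves only by the tool jog_arm, never from a script. Its argument "plan" is a list of rows, each an object with "dp": the shift along the tool's x, y, z in mm, a list of three; "turn": the turn about the tool's z in rad. In form: [{"dp": [x, y, z], "turn": turn}, ...]. A call has 1 to 20 rows; each row is the pose to reach, as a shift and turn from the pose commanded when the call began, along the tool's axes at that moment; what a row does not reach only later rows make up. A row lasts 1/10 s, in which the tool goes at most 50 mm and 8.59 degrees, less where a joint would pass 70% of its speed; a pose out of reach is approached as far as the arm can. A call with a gripper value outside its range is refused whole. "claw" is the gripper command: -1 is shut, 1 is fully open, values between are in proportion, set as the call begins (left out, the last holds). The fingers move at their own pace and stop on an object; the grip force is fixed at half the most. Time passes only in rows, so rows that repeat a pose let the fingers close. It gives the time, the measured TCP pose, the force, the opening and the grip force at its end, in the units of the state.
- ctrl.state(): the state, without advancing time (a new reading comes with each control period).
- ctrl.read_camera(name): name is "side" or "top"; returns a dict with "img" (480x640x3 uint8, red, green, blue), "camera_matrix" (3x3 intrinsics, pixels), "distortion" ([k1, k2, p1, p2, k3] as OpenCV has them; the pictures are not rectified), "cam_to_world" (4x4, takes a point from camera to world coordinates). Camera axes: x right, y down, z forward; pixel columns grow to the right and rows downward; lengths in m; the calibration is good to about 2 mm. A picture is of the moment at which its call begins. There is no depth.
- ctrl.job_done(): hands the job in; it is judged then, once.
The state is a dict: "time_s": time; "joints": joint angles; "joint_velocities": joint speeds; "joint_torque": joint torques, N m; "tcp_pos": TCP position; "tcp_rot": TCP orientation; "force": force on the tool from outside, world axes, zero at the start; "ft_torque": the same for the moment, N m; "width": opening from 0.0 (shut) to 1.0 (fully open); "grasp_force": force on a finger pad.
Only numpy, scipy, OpenCV 4.12 (cv2) and the standard library are available. Lean on these libraries where they do the work, as an engineer would, in place of code of your own. Each camera call takes 0.05 s, during which the arm holds its last target. There are 200 camera calls.

## Task

Take the bead rod from its rest and collect the good red beads with it: at each stand thread the rod up through the pair of beads and lift them out on it, without touching any bead with the fingers. In one of the three stands the bore is not drilled right through, which shows when the rod stops short: leave both beads of that stand seated in it. Lay the rod with the four good beads on it back on its rest, in both notches, let go, and leave everything else where it stands.

Things in the scene. Friction and masses are not known exactly. Their poses are not given: they have to be found in the camera images.
- rod: bead rod, a loose skewer; origin at the centre of its square wooden handle (70 mm long, 16 x 16 mm), x along the rod to its tip, z up as it lies. A brass collar 20 mm across spans x = 35 to 39 mm; from there a steel rod 5 mm across runs to the tip at x = 133 mm, the last 8 mm tapering to 2 mm across. 50 g
- rod_tip (a point): tip of the bead rod, 133 mm from the handle's centre
- rest_seat (a point): where the handle's centre belongs on the fixed rest, 50 mm above the table; x the way the tip points, z up. Base 50 mm wide, 8 mm thick. Two posts with notches open at the top: a square one, 21 mm wide, for the handle at x = -31 to -23 mm, its sides up to 4 mm over the rod's axis; a brass V for the rod at x = 110 to 116 mm. Free space between for fingers and beads
- rest_tip (a point): where the rod's tip belongs on the rest: 133 mm along x from rest_seat, same height
- bead_a_low: lower red bead of stand_a; origin at its centre. A square tube, 24 x 24 mm outside, 12 mm long (two of its walls 11), 22 g, standing on its edge, with a square bore of 11 x 11 mm. The bore lies along its own x cos40 + z sin40 (degrees): at the start z is up and it climbs at 40 degrees towards the stand's +x. In one stand the lower bead's bore is blind: 4 mm deep from each end with a 4 mm web
- bead_a_top: upper red bead of stand_a; origin at its centre. A square tube, 24 x 24 mm outside, 12 mm long (two of its walls 11), 22 g, standing on its edge, with a square bore of 11 x 11 mm. The bore lies along its own x cos40 + z sin40 (degrees): at the start z is up and it climbs at 40 degrees towards the stand's +x. In one stand the lower bead's bore is blind: 4 mm deep from each end with a 4 mm web
- bead_b_low: lower red bead of stand_b; origin at its centre. A square tube, 24 x 24 mm outside, 12 mm long (two of its walls 11), 22 g, standing on its edge, with a square bore of 11 x 11 mm. The bore lies along its own x cos40 + z sin40 (degrees): at the start z is up and it climbs at 40 degrees towards the stand's +x. In one stand the lower bead's bore is blind: 4 mm deep from each end with a 4 mm web
- bead_b_top: upper red bead of stand_b; origin at its centre. A square tube, 24 x 24 mm outside, 12 mm long (two of its walls 11), 22 g, standing on its edge, with a square bore of 11 x 11 mm. The bore lies along its own x cos40 + z sin40 (degrees): at the start z is up and it climbs at 40 degrees towards the stand's +x. In one stand the lower bead's bore is blind: 4 mm deep from each end with a 4 mm web
- bead_c_low: lower red bead of stand_c; origin at its centre. A square tube, 24 x 24 mm outside, 12 mm long (two of its walls 11), 22 g, standing on its edge, with a square bore of 11 x 11 mm. The bore lies along its own x cos40 + z sin40 (degrees): at the start z is up and it climbs at 40 degrees towards the stand's +x. In one stand the lower bead's bore is blind: 4 mm deep from each end with a 4 mm web
- bead_c_top: upper red bead of stand_c; origin at its centre. A square tube, 24 x 24 mm outside, 12 mm long (two of its walls 11), 22 g, standing on its edge, with a square bore of 11 x 11 mm. The bore lies along its own x cos40 + z sin40 (degrees): at the start z is up and it climbs at 40 degrees towards the stand's +x. In one stand the lower bead's bore is blind: 4 mm deep from each end with a 4 mm web
- stand_a_seat (a point): seat centre of a fixed stand, 170 mm above the table; x level, the way the bores climb (40 degrees), z up. Two beads touch end to end in line through this point (about 7 mm below and 5 mm above it along the bore), in a V groove open square to the bore, between prongs that rise 9 mm over its axis and leave a 16 mm slot at each end. Pillar 12 mm, base disc 64 mm across, centred at x = 15 mm
- stand_b_seat (a point): seat centre of a fixed stand, 178 mm above the table; x level, the way the bores climb (40 degrees), z up. Two beads touch end to end in line through this point (about 7 mm below and 5 mm above it along the bore), in a V groove open square to the bore, between prongs that rise 9 mm over its axis and leave a 16 mm slot at each end. Pillar 12 mm, base disc 64 mm across, centred at x = 15 mm
- stand_c_seat (a point): seat centre of a fixed stand, 186 mm above the table; x level, the way the bores climb (40 degrees), z up. Two beads touch end to end in line through this point (about 7 mm below and 5 mm above it along the bore), in a V groove open square to the bore, between prongs that rise 9 mm over its axis and leave a 16 mm slot at each end. Pillar 12 mm, base disc 64 mm across, centred at x = 15 mm
- jar: bystander: glass jar with a steel lid, 68 mm across, 75 mm tall; origin at the centre of its underside
- plaster: bystander: white plaster block, 42 x 42 x 70 mm tall; origin at the centre of its underside
- dish: bystander: white ceramic dish, 72 mm across, 28 mm tall; origin at the centre of its underside
- weight: bystander: small brass weight, 28 mm across, 42 mm tall; origin at the centre of its underside
- pot: bystander: small green pot, 40 mm across, 45 mm tall; origin at the centre of its underside
- clamp: bystander: wooden ring clamp lying flat, about 110 x 24 x 18 mm; origin at the centre of its underside

How it is judged:
By the outcome, as a careful person would: the job done as asked, in the order asked, and still so for the second after the job is handed in, with the robot touching nothing.
It also fails if it takes over 72 s, if anything falls off the work surface, if the arm or the gripper's body presses on something with over 40 N, if the wrist force passes 120 N, or if a joint passes its speed limit or range.

## Working session

There is one attempt and no reset: what is moved stays moved. The work goes in short steps, Python scripts to look and compute and a tool call to move; the robot and the scene stay as the last step left them, time stands still between calls to the robot, and variables do not carry over. Pictures are saved under pics/ and viewed, at most 10 in all, crops included, and the job is handed in when it is done.

Besides the shell and the picture viewer there is one more tool, called after "Request:" by a JSON object that holds its "method" and its "body". jog_arm: Moves the arm, as the interface text tells. Its arguments: {"type":"object","properties":{"plan":{"type":"array"},"claw":{"type":"number"}},"required":["plan"]}

```bash
mkdir -p pics; ls
python3 - <<'E'
from workcell import ctrl
import cv2,numpy as np
s=ctrl.state()
for k in("time_s","tcp_pos","tcp_rot","width"):print(k,s[k])
print(ctrl.pinch_z)
for n in("side","top"):
    r=ctrl.read_camera(n);cv2.imwrite(f"pics/{n}0.png",r["img"][:,:,::-1])
    print(n,np.round(r["camera_matrix"],1).tolist(),r["distortion"],np.round(r["cam_to_world"],4).tolist())
E
```

```text
pics
time_s 0.0
tcp_pos [ 0.15170626 -0.52790668  0.23021467]
tcp_rot [-1.15642684e-03  9.90220830e-01  1.39503841e-01 -2.20383044e-04]
width 0.9976405225248839
0.0187
side [[476.7, 0.0, 311.8], [0.0, 476.7, 230.4], [0.0, 0.0, 1.0]] [-0.04731408  0.          0.          0.          0.        ] [[-0.7432, -0.4464, 0.4983, 0.0132], [-0.6689, 0.5095, -0.5412, 0.5389], [-0.0123, -0.7356, -0.6773, 0.8835], [0.0, 0.0, 0.0, 1.0]]
top [[500.6, 0.0, 319.3], [0.0, 500.6, 238.9], [0.0, 0.0, 1.0]] [-0.14316614  0.          0.          0.          0.        ] [[0.025, -0.9825, 0.1848, 0.3845], [-0.9997, -0.0247, 0.0039, -0.0325], [0.0007, -0.1848, -0.9828, 1.1987], [0.0, 0.0, 0.0, 1.0]]
```

View pics/side0.png

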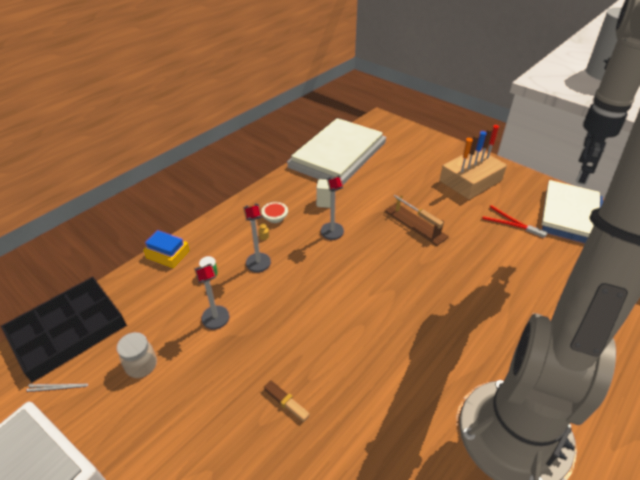

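View pics/top0.png

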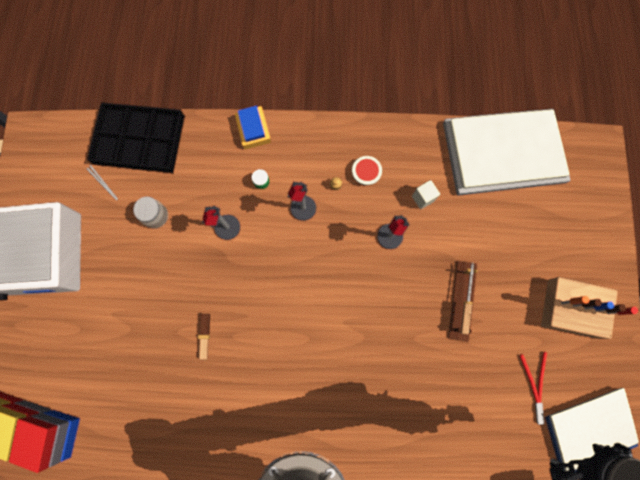

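The side view shows the three stands with red beads at about (207,272), (253,212) and (335,184), and the rod on its rest at (415,218). In the top view the beads are at (212,215), (298,192) and (399,226). The rod lies at (462,300), with its handle toward the robot.

```bash
cat > h.py <<'E'
from workcell import ctrl
import cv2,numpy as np
def cam(n):
    r=ctrl.read_camera(n);r["img"]=np.ascontiguousarray(r["img"]);return r
def ray(r,p):
    u=cv2.undistortPoints(np.array([[p]],float),np.array(r["camera_matrix"]),np.array(r["distortion"]))[0,0]
    T=np.array(r["cam_to_world"]);d=T[:3,:3]@np.array([u[0],u[1],1.]);return T[:3,3],d/np.linalg.norm(d)
def plane(r,p,z):
    o,d=ray(r,p);return o+d*(z-o[2])/d[2]
def tri(r1,p1,r2,p2):
    o1,d1=ray(r1,p1);o2,d2=ray(r2,p2)
    s=np.linalg.lstsq(np.c_[d1,-d2],o2-o1,rcond=None)[0]
    a=o1+s[0]*d1;b=o2+s[1]*d2;return (a+b)/2,np.linalg.norm(a-b)
def proj(r,P):
    T=np.linalg.inv(np.array(r["cam_to_world"]));q=cv2.projectPoints(np.atleast_2d(P).astype(float),cv2.Rodrigues(T[:3,:3])[0],T[:3,3],np.array(r["camera_matrix"]),np.array(r["distortion"]))[0]
    return q[:,0]
def red(r,box):
    h=cv2.cvtColor(r["img"],cv2.COLOR_RGB2HSV);m=((h[...,0]<6)|(h[...,0]>172))&(h[...,1]>170)&(h[...,2]>50)
    k=np.zeros_like(m);x0,y0,x1,y1=box;k[y0:y1,x0:x1]=m[y0:y1,x0:x1]
    ys,xs=np.nonzero(k);return np.c_[xs,ys]
E
python3 - <<'E'
from h import *
t=cam("top");s=cam("side")
boxes=[((200,200,225,228),(190,255,222,285)),((285,178,312,205),(242,200,266,225)),((385,210,412,240),(325,172,345,195))]
for i,(a,b) in enumerate(boxes):
    pa=red(t,a);pb=red(s,b);P,e=tri(t,pa.mean(0),s,pb.mean(0));print(i,len(pa),len(pb),pa.mean(0),pb.mean(0),P.round(4),e.round(4))
    h=cv2.cvtColor(t["img"],cv2.COLOR_RGB2HSV)
def up(im,x,y,w,h,f):return cv2.resize(im[y:y+h,x:x+w],None,fx=f,fy=f,interpolation=cv2.INTER_CUBIC)
a=up(t["img"],195,170,230,85,3.4);b=up(t["img"],435,255,50,90,5);c=up(s["img"],380,190,72,60,5)
cv2.imwrite("pics/a.png",a[:,:,::-1])
H=np.zeros((450,620,3),np.uint8);H[:450,:250]=b;H[:300,255:255+360]=c
cv2.imwrite("pics/b.png",H[:,:,::-1])
E
```

```text
0 177 174 [209.79096045 217.94915254] [205.17816092 273.02298851] [0.6174 0.2054 0.168 ] 0.0008
1 179 140 [296.21787709 192.93296089] [252.52142857 211.40714286] [0.6717 0.0222 0.1846] 0.0011
2 192 100 [397.57291667 226.72395833] [335.13 182.82] [ 0.6064 -0.192   0.1761] 0.001
```

View pics/a.png

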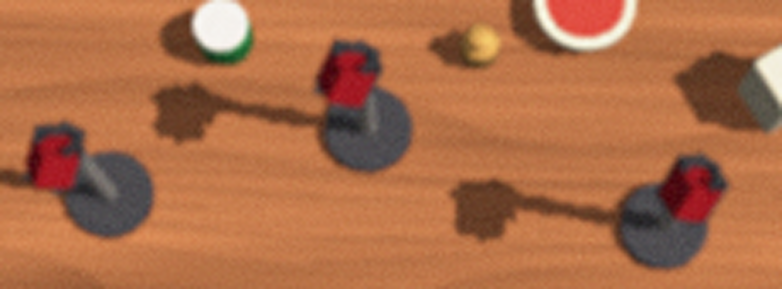

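View pics/b.png

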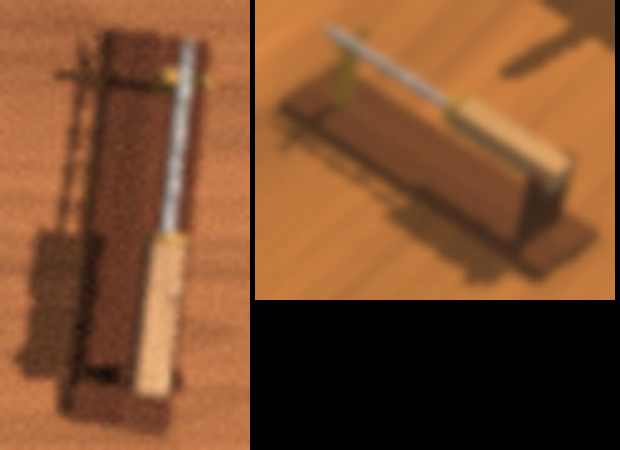

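The close-ups show the disc centres at top-view (227,227), (303,208) and (390,236). The rod tip is near (472.6,263) and the rear of the handle near (465.6,333.4). In the side view the tip is at (446,195.6) and the handle rear at (493,224).

```bash
cat >> h.py <<'E'
from scipy.spatial.transform import Rotation as R
def tool():
    s=ctrl.state();q=s["tcp_rot"];return np.array(s["tcp_pos"]),R.from_quat([q[1],q[2],q[3],q[0]]).as_matrix(),s
def goto(P,yaw):
    """shift (mm) in tool axes and turn so that tcp -> P, tool x along world yaw (deg)"""
    p,M,s=tool();d=M.T@(np.array(P)-p)*1e3
    y=np.degrees(np.arctan2(M[1,0],M[0,0]));dy=(yaw-y+180)%360-180
    print("yaw now",y.round(2),"dp",d.round(1),"turn",round(-np.radians(dy),4))
E
python3 - <<'E'
from h import *
t=cam("top");s=cam("side")
tip,e1=tri(t,(472.6,263),s,(446,195.6));re,e2=tri(t,(465.6,333.4),s,(493,224))
print(tip,e1,re,e2)
tp=plane(t,(472.6,263),.05);rp=plane(t,(465.6,333.4),.056);d=tp-rp
print(tp,rp,np.linalg.norm(d[:2]),np.degrees(np.arctan2(d[1],d[0])))
for n,px,dx,z in(("a",(209.8,217.9),(227.1,227.4),.170),("b",(397.6,226.7),(389.7,236.5),.178),("c",(296.2,192.9),(302.9,207.6),.186)):
    S=plane(t,px,z);D=plane(t,dx,.008);v=D-S;print(n,S.round(4),D.round(4),np.linalg.norm(v[:2]).round(4),np.degrees(np.arctan2(v[1],v[0])).round(1))
# white/wood handle fit
im=t["img"][300:342,445:480].astype(int);m=(im[...,0]>170)&(im[...,2]>80)
ys,xs=np.nonzero(m);print(len(xs),xs.mean()+445,ys.mean()+300, cv2.fitLine(np.c_[xs,ys].astype(np.float32),2,0,.01,.01).ravel())
c=plane(t,(xs.mean()+445,ys.mean()+300),.058);print(c)
p,M,_=tool();print(p,M.round(3))
E
```

```text
[ 0.48069002 -0.39964112  0.09721543] 0.13826701388518925 [ 0.32919685 -0.37961128  0.09196904] 0.1257894013948923
[ 0.55193007 -0.38900509  0.05      ] [ 0.38822679 -0.3672546   0.056     ] 0.1651419080889664 -7.568294850834461
a [0.6174 0.2052 0.17  ] [0.6313 0.1982 0.008 ] 0.0155 -26.7
b [ 0.6065 -0.1915  0.178 ] [ 0.6186 -0.1985  0.008 ] 0.014 -30.2
c [0.6718 0.0225 0.186 ] [0.6854 0.0145 0.008 ] 0.0157 -30.7
208 467.11538461538464 317.36538461538464 [ 0.13069892 -0.9914221  22.115385   17.365385  ]
[ 0.42469408 -0.37074253  0.058     ]
[ 0.15185093 -0.52837381  0.23094116] [[ 0.961  0.276 -0.   ]
 [ 0.276 -0.961  0.001]
 [-0.    -0.001 -1.   ]]
```

Run:
```python
from h import *
t=cam("top");s=cam("side")
print(tri(t,(472.6,263),s,(395,195.6)),tri(t,(465.6,333.4),s,(442,224)))
goto((.4175,-.3706,.12),-7.5)
S={"a":((.6174,.2052,.17),-17),"b":((.6065,-.1915,.178),-36),"c":((.6718,.0225,.186),-30)}
row=[]
for k,(P,y) in S.items():
    for r in(t,s):
        u=proj(r,P)[0].round().astype(int);c=r["img"][u[1]-16:u[1]+16,u[0]-16:u[0]+16]
        row.append(cv2.resize(c,(256,256),interpolation=cv2.INTER_CUBIC)); print(k,u)
im=np.vstack([np.hstack(row[0::2]),np.hstack(row[1::2])]);im=np.clip(im*1.5,0,255)
cv2.imwrite("pics/c.png",im[:,:,::-1])
```

```text
(array([ 0.55132312, -0.39107438,  0.04582664]), np.float64(0.0028791867852386863)) (array([ 0.38755618, -0.3695054 ,  0.04974468]), np.float64(0.0015989118795528639))
yaw now 16.03 dp [298.9 -78.4 111.2] turn 0.4107
a [210 218]
a [205 272]
b [398 227]
b [335 182]
c [296 193]
c [252 211][ WARN:0@1.687] global loadsave.cpp:1063 imwrite_ Unsupported depth image for selected encoder is fallbacked to CV_8U.
```

View pics/c.png

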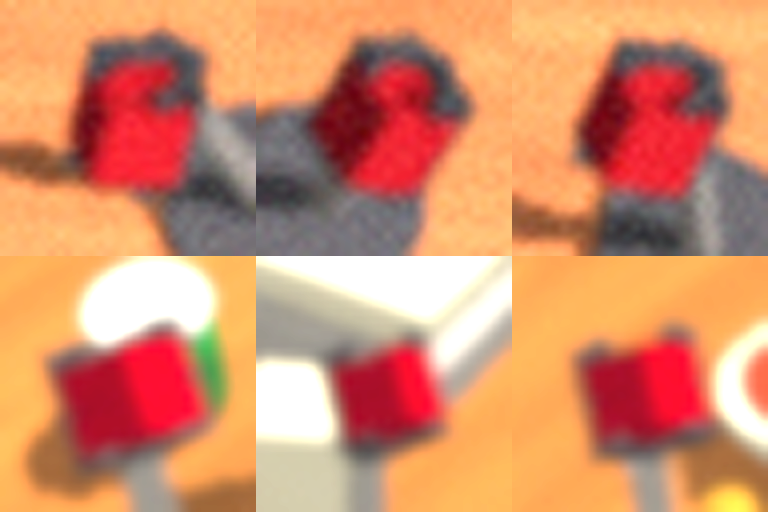

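The close-up tiles show the ridge of each bead pair as a dark/bright boundary in both views. In tile-local pixels, the top-view ridges run (93,180)-(107,80) for a, (89,165)-(119,80) for b and (88,165)-(114,90) for c. In the side view they run (138,194)-(122,94), (122,179)-(106,99) and (148,179)-(133,94).

Run:
```python
from h import *
t=cam("top");s=cam("side")
D={"a":((210,218),(93,180),(107,80),(205,272),(138,194),(122,94)),"b":((398,227),(89,165),(119,80),(335,182),(122,179),(106,99)),"c":((296,193),(88,165),(114,90),(252,211),(148,179),(133,94))}
f=lambda u,l:(u[0]-16+(l[0]+.5)/8-.5,u[1]-16+(l[1]+.5)/8-.5)
for k,(u,l,h,v,m,g) in D.items():
    n1=np.cross(ray(t,f(u,l))[1],ray(t,f(u,h))[1]);n2=np.cross(ray(s,f(v,m))[1],ray(s,f(v,g))[1])
    d=np.cross(n1,n2);d/=np.linalg.norm(d)*np.sign(d[2]);print(k,d.round(3),"yaw",np.degrees(np.arctan2(d[1],d[0])).round(1),"elev",np.degrees(np.arcsin(d[2])).round(1))
    P,e=tri(t,(np.add(f(u,l),f(u,h)))/2,s,(np.add(f(v,m),f(v,g)))/2);print(P.round(4),e.round(4))
```

```text
a [ 0.309 -0.254  0.917] yaw -39.5 elev 66.4
[0.6145 0.2105 0.1735] 0.0055
b [ 0.277 -0.026  0.961] yaw -5.3 elev 73.9
[ 0.6077 -0.185   0.179 ] 0.0004
c [ 0.39  -0.246  0.887] yaw -32.2 elev 62.5
[0.6677 0.0281 0.191 ] 0.0083
```

Request:
{"method": "jog_arm", "body": {"plan": [{"dp": [50,-13,10],"turn": 0.1},{"dp": [100,-26,30],"turn": 0.2},{"dp": [150,-40,50],"turn": 0.3},{"dp": [200,-52,70],"turn": 0.41},{"dp": [250,-65,90],"turn": 0.411},{"dp": [299,-78.4,111],"turn": 0.411},{"dp": [299,-78.4,111],"turn": 0.411},{"dp": [299,-78.4,111],"turn": 0.411},{"dp": [299,-78.4,111],"turn": 0.411}], "claw": 0.0}}

```text
time_s: 1.4
tcp_pos: [0.4177, -0.3704, 0.12]
tcp_rot: [0.0, 0.998, -0.065, -0.001]
force: [-0.5, -0.9, 0.2]
width: 0.498
grasp_force: 0.0
```

Run:
```python
from h import *
p,M,s=tool();print(s["time_s"],p,s["width"],s["force"]);goto((.4175,-.3706,.0313),-7.5)
```

```text
1.4 [ 0.41771983 -0.37038053  0.1199852 ] 0.4984779798975132 [-0.4751441  -0.8860871   0.17771174]
yaw now -7.41 dp [-0.1  0.2 88.7] turn 0.0015
```

Run:
```python
from h import *
t=cam("top");s=cam("side")
S={"a":(.6174,.2052,.17),"b":(.6065,-.1915,.178),"c":(.6718,.0225,.186)}
c,q=np.cos(np.radians(40)),np.sin(np.radians(40))
for k,P in S.items():
    for y in range(-60,21,10):
        Y=np.radians(y);X=np.array([np.cos(Y),np.sin(Y),0]);b=c*X+[0,0,q];n=-q*X+np.array([0,0,c])
        L=np.array(P)+.017*n-.013*b;H=np.array(P)+.017*n+.011*b
        print(k,y,*[(proj(r,H)[0]-proj(r,L)[0]).round(1)*8 for r in(t,s)])
```

```text
a -60 [ 48.8 -45.6] [ 16.8 -95.2]
a -50 [ 43.2 -56. ] [  4.8 -96.8]
a -40 [ 35.2 -64.8] [ -8.8 -96. ]
a -30 [ 25.6 -71.2] [-21.6 -93.6]
a -20 [ 15.2 -76.8] [-33.6 -89.6]
a -10 [  4. -80.] [-45.6 -84.8]
a 0 [ -8.  -81.6] [-56.8 -77.6]
a 10 [-20.  -80.8] [-65.6 -70.4]
a 20 [-32.  -77.6] [-72.8 -61.6]
b -60 [ 69.6 -45.6] [ 11.2 -76.8]
b -50 [ 63.2 -56. ] [  0.8 -77.6]
b -40 [ 54.4 -64.8] [ -9.6 -76.8]
b -30 [ 44. -72.] [-20. -76.]
b -20 [ 32.8 -76.8] [-29.6 -72.8]
b -10 [ 20.8 -80.8] [-38.4 -69.6]
b 0 [  8.8 -81.6] [-45.6 -64.8]
b 10 [ -3.2 -80.8] [-51.2 -60. ]
b 20 [-15.2 -78.4] [-56.  -54.4]
c -60 [ 59.2 -48.8] [ 14.4 -84. ]
c -50 [ 52.8 -59.2] [  3.2 -84.8]
c -40 [ 44.8 -67.2] [ -8.8 -84. ]
c -30 [ 34.4 -74.4] [-20.  -82.4]
c -20 [ 24. -80.] [-31.2 -79.2]
c -10 [ 12.  -83.2] [-40.8 -75.2]
c 0 [ -0.  -84.8] [-49.6 -70.4]
c 10 [-12.8 -84. ] [-57.6 -64. ]
c 20 [-24.8 -80.8] [-63.2 -57.6]
```

Request:
{"method": "jog_arm", "body": {"plan": [{"dp": [0,0,30],"turn": 0},{"dp": [0,0,60],"turn": 0},{"dp": [0,0,80],"turn": 0},{"dp": [0,0,88],"turn": 0},{"dp": [0,0,88],"turn": 0},{"dp": [0,0,88],"turn": 0}]}}

```text
time_s: 2.1
tcp_pos: [0.4179, -0.3721, 0.0336]
tcp_rot: [0.001, 0.998, -0.066, 0.001]
force: [-0.1, -0.6, 0.4]
width: 0.5
grasp_force: 0.0
```

Request:
{"method": "jog_arm", "body": {"plan": [{"dp": [0,0,0],"turn": 0},{"dp": [0,0,0],"turn": 0},{"dp": [0,0,0],"turn": 0},{"dp": [0,0,0],"turn": 0},{"dp": [0,0,0],"turn": 0},{"dp": [0,0,0],"turn": 0},{"dp": [0,0,0],"turn": 0}], "claw": -1}}

```text
time_s: 2.8
tcp_pos: [0.4188, -0.3707, 0.0339]
tcp_rot: [0.0, 0.998, -0.065, 0.001]
force: [-0.1, 1.7, 6.6]
width: 0.172
grasp_force: 59.0
```

Gripped (59 N). Next I lift, move back 51 mm and tilt the rod up over the rest's square post.

Request:
{"method": "jog_arm", "body": {"plan": [{"dp": [0,0,-10],"turn": 0},{"dp": [0,0,-25],"turn": 0},{"dp": [-20,0,-30],"turn": 0},{"dp": [-45,0,-30],"turn": 0},{"dp": [-51,0,-30],"turn": 0},{"dp": [-51,0,-20],"turn": 0},{"dp": [-51,0,-8],"turn": 0},{"dp": [-51,0,-3],"turn": 0},{"dp": [-51,0,-3],"turn": 0}]}}

```text
time_s: 3.7
tcp_pos: [0.3677, -0.3633, 0.0343]
tcp_rot: [-0.001, 0.998, -0.065, -0.0]
force: [-0.4, -0.2, -1.1]
width: 0.175
grasp_force: 58.5
```

Request:
{"method": "jog_arm", "body": {"plan": [{"dp": [0,0,2],"turn": 0},{"dp": [0,0,4],"turn": 0},{"dp": [0,0,6],"turn": 0},{"dp": [0,0,8],"turn": 0},{"dp": [0,0,10],"turn": 0},{"dp": [0,0,10],"turn": 0}]}}

```text
time_s: 4.3
tcp_pos: [0.3676, -0.3636, 0.0285]
tcp_rot: [-0.0, 0.998, -0.065, -0.0]
force: [-7.8, 7.3, 24.0]
width: 0.175
grasp_force: 65.7
```

Request:
{"method": "jog_arm", "body": {"plan": [{"dp": [0,0,2],"turn": 0},{"dp": [0,0,4],"turn": 0},{"dp": [0,0,6],"turn": 0},{"dp": [0,0,8],"turn": 0},{"dp": [0,0,8],"turn": 0}]}}

```text
time_s: 4.8
tcp_pos: [0.3681, -0.3637, 0.0208]
tcp_rot: [0.0, 0.998, -0.065, 0.0]
force: [-8.8, 7.8, 26.5]
width: 0.175
grasp_force: 74.2
```

Run:
```python
from h import *
p,M,s=tool();print(s["time_s"],p,s["width"],s["force"])
r=cam("side");u=proj(r,p+np.array([.05,0,.03]))[0].astype(int);print(u)
x0,y0=u[0]-45,u[1]-40;cv2.imwrite("pics/d.png",cv2.resize(r["img"][y0:y0+80,x0:x0+90],None,fx=7,fy=7,interpolation=cv2.INTER_CUBIC)[:,:,::-1]);print(x0,y0)
```

```text
4.8 [ 0.36811339 -0.36367918  0.02078377] 0.17525192920396185 [-8.84230563  7.75080598 26.47715665]
[430 219]
385 179
```

View pics/d.png

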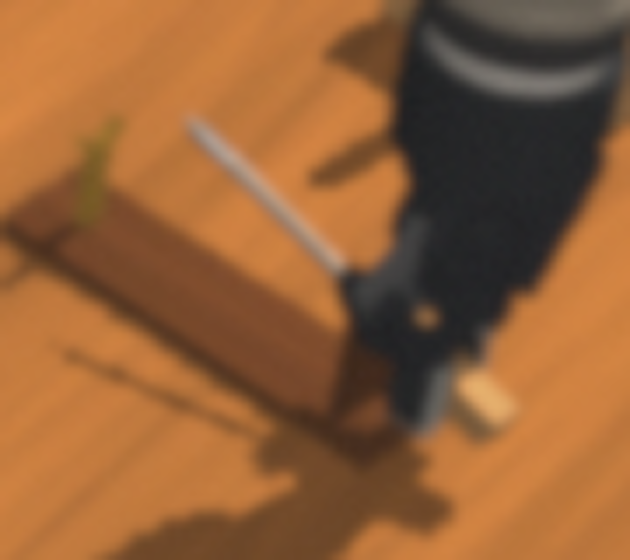

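The side view shows the rod tilted up in the grip, with its tip at (412.4,196.4) and the visible rod leaving the fingers near (433.6,217.6).

```bash
cat >> h.py <<'E'
def vplane(r,px,P,yaw):
    """ray onto the vertical plane through P along yaw: returns (along, z-Pz) mm and angle"""
    y=np.radians(yaw);n=np.array([-np.sin(y),np.cos(y),0]);o,d=ray(r,px);X=o+d*((P-o)@n)/(d@n)
    a=(X-P)@[np.cos(y),np.sin(y),0]*1e3;return round(a,1),round((X[2]-P[2])*1e3,1)
E
python3 - <<'E'
from h import *
p,M,s=tool();r=cam("side");g=p+[0,0,.0187]
a=vplane(r,(412.4,196.4),g,-7.5);b=vplane(r,(433.6,217.6),g,-7.5);print(a,b,np.degrees(np.arctan2(a[1]-b[1],a[0]-b[0])))
E
```

```text
(np.float64(122.8), np.float64(42.4)) (np.float64(45.7), np.float64(17.4)) 17.965505028358482
```

Request:
{"method": "jog_arm", "body": {"plan": [{"dp": [0,0,-8],"turn": 0},{"dp": [0,0,-18],"turn": 0},{"dp": [14,0,-18],"turn": 0},{"dp": [14,0,-16],"turn": 0},{"dp": [14,0,-10],"turn": 0},{"dp": [14,0,-6],"turn": 0},{"dp": [14,0,-3],"turn": 0},{"dp": [14,0,0],"turn": 0},{"dp": [14,0,2],"turn": 0},{"dp": [14,0,2],"turn": 0}]}}

```text
time_s: 5.9
tcp_pos: [0.3812, -0.3663, 0.0246]
tcp_rot: [0.001, 0.998, -0.066, 0.0]
force: [-17.9, 14.6, 63.9]
width: 0.174
grasp_force: 85.8
```

```bash
cat >> h.py <<'E'
def rodtip(r,yaw,L=.138):
    """steel pixels -> farthest along rod; angle from grip"""
    p,M,s=tool();g=p+[0,0,.0187];y=np.radians(yaw);X=np.array([np.cos(y),np.sin(y),0])
    h=cv2.cvtColor(r["img"],cv2.COLOR_RGB2HSV);out=[]
    m=((h[...,1]<90)&(h[...,2]>95)).astype(np.uint8)
    c=np.array([proj(r,g+L*(np.cos(a)*X+[0,0,np.sin(a)]))[0] for a in np.radians(np.arange(0,60,2))])
    q=np.zeros_like(m);hull=cv2.convexHull(np.vstack([c,proj(r,g+.06*X),proj(r,g+np.array([0,0,.05])+.04*X)]).astype(np.int32));cv2.fillConvexPoly(q,hull,1);q=cv2.dilate(q,np.ones((7,7)))
    n,l,st,_=cv2.connectedComponentsWithStats(m&q)
    return [(i,st[i].tolist()) for i in range(1,n) if st[i,4]>8],l
E
python3 - <<'E'
from h import *
p,M,s=tool();print(s["time_s"],p,s["force"])
r=cam("side");o,l=rodtip(r,-7.5);print(o)
for i,st in o:
    ys,xs=np.nonzero(l==i);v=cv2.fitLine(np.c_[xs,ys].astype(np.float32),2,0,.01,.01).ravel();print(i,v)
    t=(np.c_[xs,ys]-v[2:])@v[:2];e=[v[2:]+v[:2]*t.min(),v[2:]+v[:2]*t.max()]
    a,b=[vplane(r,k,p+[0,0,.0187],-7.5) for k in e];print(e,a,b,np.degrees(np.arctan((a[1]-b[1])/(a[0]-b[0]))))
E
```

```text
5.9 [ 0.38120344 -0.36625318  0.02458494] [-17.87175942  14.64416485  63.87755342]
[(1, [410, 194, 21, 20, 32])]
1 [  0.71741897   0.6966419  421.03125    204.65625   ]
[array([410.02775157, 193.97142198]), array([429.81744956, 213.18799395])] (np.float64(118.9), np.float64(40.9)) (np.float64(46.8), np.float64(19.2)) 16.75026450502572
```

The fingers are bearing on the post, so I back off, measure where the base ends behind the post, and retry with a longer lever.

Request:
{"method": "jog_arm", "body": {"plan": [{"dp": [0,0,-8],"turn": 0},{"dp": [0,0,-16],"turn": 0},{"dp": [-12,0,-18],"turn": 0},{"dp": [-24,0,-18],"turn": 0},{"dp": [-24,0,-18],"turn": 0}]}}

```text
time_s: 6.45
tcp_pos: [0.3533, -0.3621, 0.0318]
tcp_rot: [-0.001, 0.998, -0.067, -0.002]
force: [-0.1, 0.1, 0.4]
width: 0.173
grasp_force: 70.2
```

Run:
```python
from h import *
p,M,s=tool();print(s["time_s"],p,s["force"])
t=cam("top")
print(plane(t,(435+115/5,255+422/5),.008),plane(t,(435+60/5,255+410/5),.008),plane(t,(435+170/5,255+430/5),.008))
o,l=rodtip(cam("side"),-7.5);print(o)
r=cam("side")
for i,st in o:
    ys,xs=np.nonzero(l==i);v=cv2.fitLine(np.c_[xs,ys].astype(np.float32),2,0,.01,.01).ravel()
    t=(np.c_[xs,ys]-v[2:])@v[:2];e=[v[2:]+v[:2]*t.min(),v[2:]+v[:2]*t.max()]
    a,b=[vplane(r,k,p+[0,0,.0187],-7.5) for k in e];print(e,a,b,np.degrees(np.arctan((a[1]-b[1])/(a[0]-b[0]))))
```

```text
6.45 [ 0.35333423 -0.36209012  0.0317653 ] [-0.09156747  0.06420541  0.36869813]
[ 0.37407161 -0.36265659  0.008     ] [ 0.37947631 -0.33606309  0.008     ] [ 0.37049974 -0.38939693  0.008     ]
[(1, [417, 197, 23, 21, 44])]
[array([417.31889691, 196.66294183]), array([438.41300004, 216.62043014])] (np.float64(122.3), np.float64(39.6)) (np.float64(47.4), np.float64(18.3)) 15.874647929013353
```

Request:
{"method": "jog_arm", "body": {"plan": [{"dp": [3,0,8],"turn": 0},{"dp": [3,0,14],"turn": 0},{"dp": [3,0,17],"turn": 0},{"dp": [3,0,20],"turn": 0},{"dp": [3,0,23],"turn": 0},{"dp": [3,0,26],"turn": 0},{"dp": [3,0,28],"turn": 0},{"dp": [3,0,28],"turn": 0}]}}

```text
time_s: 7.4
tcp_pos: [0.3643, -0.3629, 0.0089]
tcp_rot: [0.001, 0.998, -0.064, 0.003]
force: [-2.6, 7.7, 24.3]
width: 0.173
grasp_force: 85.1
```

```bash
cat >> h.py <<'E'
def rep(yaw,name="side"):
    p,M,s=tool();print(s["time_s"],p.round(4),np.round(s["force"],1));r=cam(name);o,l=rodtip(r,yaw)
    for i,st in o:
        ys,xs=np.nonzero(l==i);v=cv2.fitLine(np.c_[xs,ys].astype(np.float32),2,0,.01,.01).ravel()
        t=(np.c_[xs,ys]-v[2:])@v[:2];e=[v[2:]+v[:2]*t.min(),v[2:]+v[:2]*t.max()]
        a,b=[vplane(r,k,p+[0,0,.0187],yaw) for k in e];print(st,np.round(e,1).tolist(),a,b,"ang",np.degrees(np.arctan((a[1]-b[1])/(a[0]-b[0]))).round(1))
    return r
E
python3 - <<'E'
from h import *
rep(-7.5)
E
```

```text
7.4 [ 0.3643 -0.3629  0.0089] [-2.6  7.7 24.3]
[418, 194, 20, 26, 42] [[418.0, 194.0], [436.7, 219.2]] (np.float64(110.2), np.float64(72.4)) (np.float64(39.4), np.float64(30.5)) ang 30.6
```

Request:
{"method": "jog_arm", "body": {"plan": [{"dp": [0,0,-12],"turn": 0},{"dp": [0,0,-40],"turn": 0},{"dp": [0,0,-80],"turn": 0},{"dp": [0,0,-80],"turn": 0},{"dp": [0,0,-80],"turn": 0}]}}

```text
time_s: 7.95
tcp_pos: [0.3606, -0.3637, 0.0857]
tcp_rot: [0.001, 0.998, -0.066, 0.001]
force: [0.1, 0.8, -1.5]
width: 0.174
grasp_force: 81.5
```

Run:
```python
from h import *
rep(-7.5);goto((.4744,-.1183,.085),-29)
```

```text
7.95 [ 0.3606 -0.3637  0.0857] [ 0.1  0.8 -1.5]
[424, 172, 21, 26, 69] [[423.8, 172.1], [443.7, 197.2]] (np.float64(108.6), np.float64(68.6)) (np.float64(37.5), np.float64(30.0)) ang 28.5
yaw now -7.52 dp [  81.8 -257.4   -0.5] turn 0.375
```

Request:
{"method": "jog_arm", "body": {"plan": [{"dp": [15,-43,0],"turn": 0.06},{"dp": [28,-86,0],"turn": 0.13},{"dp": [41,-128,0],"turn": 0.19},{"dp": [54,-171,0],"turn": 0.25},{"dp": [68,-214,0],"turn": 0.32},{"dp": [81.8,-257.4,0],"turn": 0.375},{"dp": [81.8,-257.4,0],"turn": 0.375},{"dp": [81.8,-257.4,0],"turn": 0.375},{"dp": [81.8,-257.4,0],"turn": 0.375}]}}

```text
time_s: 8.9
tcp_pos: [0.4733, -0.1197, 0.0839]
tcp_rot: [0.001, 0.968, -0.251, -0.002]
force: [1.1, -0.7, -1.0]
width: 0.175
grasp_force: 81.4
```

Run:
```python
from h import *
r=rep(-29);t=rep(-29,"top")
p,M,s=tool();print(np.degrees(np.arctan2(M[1,0],M[0,0])))
g=p+[0,0,.0187]
def crop(r,P,w,h,f):
    u=proj(r,P)[0].astype(int);x,y=u[0]-w//2,u[1]-h//2;print(x,y);return cv2.resize(r["img"][y:y+h,x:x+w],None,fx=f,fy=f,interpolation=cv2.INTER_CUBIC)
P=g+np.array([.09,-.05,.05])
im=np.hstack([crop(r,P,64,64,6),crop(t,P,64,64,6)]);cv2.imwrite("pics/e.png",im[:,:,::-1])
```

```text
8.9 [ 0.4733 -0.1197  0.0839] [ 1.1 -0.7 -1. ]
[333, 194, 2, 18, 30] [[333.3, 211.0], [333.9, 194.0]] (np.float64(161.2), np.float64(-25.5)) (np.float64(160.0), np.float64(31.9)) ang -88.8
[342, 194, 4, 8, 19] [[342.2, 193.9], [345.0, 201.0]] (np.float64(106.5), np.float64(71.8)) (np.float64(87.9), np.float64(64.1)) ang 22.5
8.95 [ 0.4734 -0.1202  0.0842] [-0.1 -0.1 -1.1]
[368, 241, 25, 37, 372] [[368.4, 277.2], [390.9, 241.0]] (np.float64(41.8), np.float64(-23.5)) (np.float64(114.4), np.float64(87.3)) ang 56.8
-29.17776559631029
310 169
354 216
```

View pics/e.png

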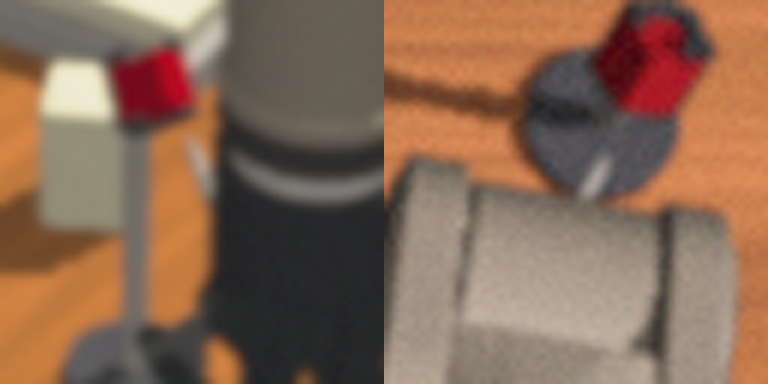

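The side half shows the tip at (341.3,192.3), just left of the gripper. The top half shows it at (391,241.8), close below stand b's beads.

Run:
```python
from h import *
t=cam("top");r=cam("side");p,M,s=tool();g=p+[0,0,.0187]
T,e=tri(t,(391,241.8),r,(341.3,192.3));print("tip",T,e)
print("tip in tool x,y / z rel pinch",(M.T@(T-g)*1e3).round(1))
# steel-ish pixels seen in top: other end
T2=plane(t,((584-384)/6+354,195/6+216),g[2]+.045);print(T2, (M.T@(T2-g)*1e3).round(1))
```

```text
tip [ 0.57528508 -0.17866405  0.17039573] 0.00028340257482558327
tip in tool x,y / z rel pinch [116.8   1.9 -66.8]
[ 0.56471984 -0.17379844  0.14862442] [105.2   2.7 -45.1]
```

The tip position is well fixed, but the tilt is only about 28°. I'll steepen it over the higher side of the rest's post, with the rod held crosswise.

Run:
```python
from h import *
goto((.3991,-.324,.05),-97.5);print(ctrl.state()["joints"])
```

```text
yaw now -29.17 dp [ 33.9 214.5  35.1] turn 1.1926
[ 0.31196709  0.33261291 -0.12174854  1.87367637  0.04978553  0.93904515
 -1.91247111]
```

Request:
{"method": "jog_arm", "body": {"plan": [{"dp": [-10,20,-25],"turn": 0.12},{"dp": [-10,50,-40],"turn": 0.25},{"dp": [0,90,-40],"turn": 0.38},{"dp": [10,130,-40],"turn": 0.5},{"dp": [20,170,-40],"turn": 0.63},{"dp": [33.9,214.5,-40],"turn": 0.76},{"dp": [33.9,214.5,-40],"turn": 0.9},{"dp": [33.9,214.5,-40],"turn": 1.04},{"dp": [33.9,214.5,-10],"turn": 1.19},{"dp": [33.9,214.5,20],"turn": 1.193},{"dp": [33.9,214.5,35],"turn": 1.193},{"dp": [33.9,214.5,35],"turn": 1.193},{"dp": [33.9,214.5,35],"turn": 1.193}]}}

```text
time_s: 10.4
tcp_pos: [0.4003, -0.3233, 0.0506]
tcp_rot: [-0.0, -0.66, 0.751, -0.0]
force: [0.2, -0.3, 0.1]
width: 0.173
grasp_force: 81.4
```

Request:
{"method": "jog_arm", "body": {"plan": [{"dp": [0,0,10],"turn": 0},{"dp": [0,0,18],"turn": 0},{"dp": [0,0,23],"turn": 0},{"dp": [0,0,26],"turn": 0},{"dp": [0,0,26],"turn": 0}]}}

```text
time_s: 10.9
tcp_pos: [0.4002, -0.3224, 0.0238]
tcp_rot: [-0.0, -0.66, 0.751, 0.0]
force: [0.3, -0.3, 0.2]
width: 0.175
grasp_force: 81.4
```

Run:
```python
from h import *
r=rep(-97.5);t=rep(-97.5,"top")
```

```text
10.9 [ 0.4002 -0.3224  0.0238] [ 0.3 -0.3  0.2]
[444, 190, 6, 4, 12] [[443.9, 192.8], [449.1, 190.1]] (np.float64(36.4), np.float64(113.2)) (np.float64(57.8), np.float64(110.5)) ang -7.2
[449, 193, 13, 15, 53] [[448.7, 206.8], [460.8, 192.9]] (np.float64(74.8), np.float64(47.3)) (np.float64(119.3), np.float64(70.0)) ang 27.0
[447, 214, 5, 8, 19] [[446.9, 214.6], [450.5, 221.3]] (np.float64(74.8), np.float64(20.5)) (np.float64(102.1), np.float64(-18.8)) ang -55.2
10.95 [ 0.4005 -0.3226  0.0242] [-0.3  0.3 -0.4]
[473, 327, 10, 3, 20] [[473.0, 328.2], [482.0, 327.9]] (np.float64(17.3), np.float64(159.0)) (np.float64(17.5), np.float64(215.5)) ang 89.8
[483, 328, 27, 12, 258] [[483.2, 332.4], [509.3, 335.1]] (np.float64(76.0), np.float64(45.7)) (np.float64(119.0), np.float64(92.4)) ang 47.4
```

Request:
{"method": "jog_arm", "body": {"plan": [{"dp": [0,0,3],"turn": 0},{"dp": [0,0,6],"turn": 0},{"dp": [0,0,9],"turn": 0},{"dp": [0,0,12],"turn": 0},{"dp": [0,0,14],"turn": 0},{"dp": [0,0,14],"turn": 0}]}}

```text
time_s: 11.6
tcp_pos: [0.4054, -0.3237, 0.0156]
tcp_rot: [0.002, -0.661, 0.75, -0.004]
force: [-2.3, 6.6, 26.4]
width: 0.173
grasp_force: 88.1
```

Run:
```python
from h import *
r=rep(-97.5)
```

```text
11.6 [ 0.4054 -0.3237  0.0156] [-2.3  6.6 26.4]
[447, 184, 7, 3, 11] [[446.8, 185.2], [452.9, 183.7]] (np.float64(50.5), np.float64(134.4)) (np.float64(77.8), np.float64(125.4)) ang -18.2
[442, 193, 6, 3, 10] [[441.9, 194.6], [446.9, 192.6]] (np.float64(37.1), np.float64(111.7)) (np.float64(58.5), np.float64(107.0)) ang -12.4
[449, 192, 10, 12, 41] [[448.9, 202.9], [458.0, 192.0]] (np.float64(79.9), np.float64(62.0)) (np.float64(113.0), np.float64(80.7)) ang 29.5
[445, 216, 6, 8, 19] [[445.1, 216.6], [448.9, 222.7]] (np.float64(76.6), np.float64(16.9)) (np.float64(104.0), np.float64(-21.0)) ang -54.1
```

Request:
{"method": "jog_arm", "body": {"plan": [{"dp": [0,0,2],"turn": 0},{"dp": [0,0,4],"turn": 0},{"dp": [0,0,6],"turn": 0},{"dp": [0,0,8],"turn": 0},{"dp": [0,0,8],"turn": 0}]}}

```text
time_s: 12.15
tcp_pos: [0.4079, -0.3234, 0.0078]
tcp_rot: [0.003, -0.662, 0.75, -0.006]
force: [2.1, 6.4, 22.8]
width: 0.17
grasp_force: 89.7
```

Run:
```python
from h import *
r=rep(-97.5)
```

```text
12.15 [ 0.4079 -0.3234  0.0078] [ 2.1  6.4 22.8]
[445, 186, 8, 3, 17] [[444.9, 187.5], [452.0, 186.1]] (np.float64(48.6), np.float64(135.1)) (np.float64(80.9), np.float64(122.9)) ang -20.7
[449, 192, 6, 9, 21] [[449.2, 200.1], [454.1, 192.0]] (np.float64(82.8), np.float64(76.6)) (np.float64(97.8), np.float64(95.3)) ang 51.3
[441, 195, 5, 3, 10] [[440.9, 196.8], [445.1, 195.4]] (np.float64(39.6), np.float64(110.1)) (np.float64(57.8), np.float64(105.3)) ang -14.8
[444, 219, 4, 7, 16] [[444.1, 219.0], [446.6, 224.7]] (np.float64(79.1), np.float64(13.6)) (np.float64(99.4), np.float64(-19.2)) ang -58.2
```

Request:
{"method": "jog_arm", "body": {"plan": [{"dp": [0,0,-10],"turn": 0},{"dp": [-5,0,-40],"turn": 0},{"dp": [-10,0,-80],"turn": 0},{"dp": [-10,0,-80],"turn": 0}]}}

```text
time_s: 12.6
tcp_pos: [0.4055, -0.3149, 0.0874]
tcp_rot: [0.001, -0.661, 0.751, -0.005]
force: [1.1, -1.5, -0.4]
width: 0.172
grasp_force: 86.4
```

Run:
```python
from h import *
r=rep(-97.5)
goto((.4862,-.1248,.040),-29)
```

```text
12.6 [ 0.4055 -0.3149  0.0874] [ 1.1 -1.5 -0.4]
[454, 166, 10, 14, 45] [[453.1, 178.2], [463.5, 166.4]] (np.float64(79.5), np.float64(74.7)) (np.float64(116.0), np.float64(93.0)) ang 26.6
[449, 196, 7, 8, 30] [[449.1, 196.7], [454.3, 202.7]] (np.float64(81.0), np.float64(15.4)) (np.float64(114.0), np.float64(-22.2)) ang -48.7
yaw now -97.33 dp [-198.4  -57.2   44.8] turn -1.1926
```

Request:
{"method": "jog_arm", "body": {"plan": [{"dp": [-30,-6,0],"turn": -0.14},{"dp": [-65,-14,0],"turn": -0.28},{"dp": [-100,-21,0],"turn": -0.42},{"dp": [-140,-29,0],"turn": -0.56},{"dp": [-175,-36,0],"turn": -0.7},{"dp": [-204,-43.4,0],"turn": -0.84},{"dp": [-204,-43.4,10],"turn": -0.98},{"dp": [-204,-43.4,20],"turn": -1.12},{"dp": [-204,-43.4,27],"turn": -1.193},{"dp": [-204,-43.4,27],"turn": -1.193},{"dp": [-204,-43.4,27],"turn": -1.193}]}}

```text
time_s: 13.75
tcp_pos: [0.47, -0.1161, 0.0544]
tcp_rot: [0.0, 0.968, -0.251, -0.001]
force: [0.2, -0.2, -0.3]
width: 0.172
grasp_force: 86.4
```

Run:
```python
from h import *
r=rep(-29);t=rep(-29,"top")
p,M,s=tool();print(np.degrees(np.arctan2(M[1,0],M[0,0])))
g=p+[0,0,.0187]
def crop(r,P,w,h,f):
    u=proj(r,P)[0].astype(int);x,y=u[0]-w//2,u[1]-h//2;print(x,y);return cv2.resize(r["img"][y:y+h,x:x+w],None,fx=f,fy=f,interpolation=cv2.INTER_CUBIC)
P=g+np.array([.08,-.045,.05])
im=np.hstack([crop(r,P,56,64,7),crop(t,P,56,64,7)]);cv2.imwrite("pics/f.png",im[:,:,::-1])
```

```text
13.75 [ 0.47   -0.1161  0.0544] [ 0.2 -0.2 -0.3]
[333, 207, 10, 21, 39] [[331.7, 207.4], [338.2, 228.2]] (np.float64(174.0), np.float64(10.2)) (np.float64(125.0), np.float64(-21.2)) ang 32.7
13.8 [ 0.4706 -0.1162  0.0549] [ 0.1 -0.5  0.1]
[365, 253, 21, 27, 289] [[365.5, 279.3], [382.7, 252.2]] (np.float64(44.5), np.float64(-34.7)) (np.float64(98.3), np.float64(75.2)) ang 63.9
-29.088737863114456
315 182
352 224
```

View pics/f.png

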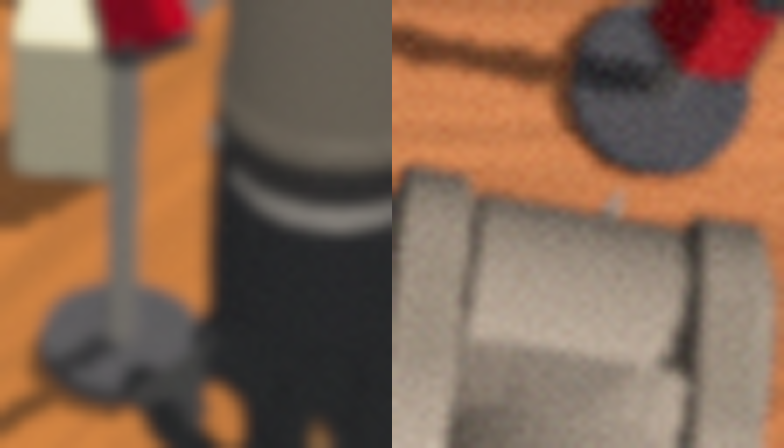

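The tip just shows past the gripper, at side (345.3,200.6) and top (384,251.9).

Run:
```python
from h import *
t=cam("top");r=cam("side");p,M,s=tool();g=p+[0,0,.0187]
T,e=tri(t,(384,251.9),r,(345.3,200.6));print("tip",T.round(4),e.round(4),"tool",(M.T@(T-g)*1e3).round(1))
for k,P,y in(("b",(.6064,-.192,.1765),-29),("c",(.6717,.0222,.1848),-30),("a",(.6174,.2054,.1685),-28)):
    Y=np.radians(y);X=np.array([np.cos(Y),np.sin(Y),0]);off=T-p # world at yaw -29.1
    dt=M.T@off;th=np.radians(39);b=np.cos(th)*X+[0,0,np.sin(th)]
    for d in(.045,):
        tipg=np.array(P)-d*b; yv=np.array([X[1],-X[0],0]); tcp=tipg-dt[0]*X-dt[1]*yv-np.array([0,0,-dt[2]]);print(k,tcp.round(4),end=" ");goto(tcp,y)
```

```text
tip [ 0.5534 -0.1654  0.1646] 0.0028 tool [ 95.9   3.1 -90.3]
b [ 0.4935 -0.1258  0.0392] yaw now -29.05 dp [24.2 -2.4 16.4] turn -0.0008
c [0.56   0.0903 0.0475] yaw now -29.05 dp [ -22.7 -223.6    8. ] turn 0.0167
a [0.5034 0.2696 0.0312] yaw now -29.05 dp [-159.2 -352.8   24.3] turn -0.0182
```

```bash
cat >> h.py <<'E'
SEAT={"a":((210.3,217.1),.1690,-25),"b":((397.75,226),.1770,-29.5),"c":((296.6,192.5),.1850,-29)}
def approach(k,d,tip=(95.9,3.1,-90.3),th=40):
    px,z,y=SEAT[k];P=plane(cam("top"),px,z) if k not in C else np.array(C[k])
    Y=np.radians(y);X=np.array([np.cos(Y),np.sin(Y),0]);W=np.array([X[1],-X[0],0]);t=np.radians(th)
    tp=P-d*(np.cos(t)*X+[0,0,np.sin(t)]);g=tp-(tip[0]*X+tip[1]*W-tip[2]*np.array([0,0,1]))/1e3
    g=g-[0,0,.0187];print(k,P.round(4),g.round(4),end=" ");goto(g,y)
C={}
E
python3 - <<'E'
from h import *
t=cam("top")
for k,(px,z,y) in SEAT.items():print(k,plane(t,px,z).round(4).tolist())
approach("b",.035)
E
```

```text
a [0.6194, 0.2045, 0.169]
b [0.6082, -0.1919, 0.177]
c [0.673, 0.0218, 0.185]
b [ 0.6082 -0.1919  0.177 ] [ 0.5029 -0.1288  0.0455] yaw now -29.02 dp [33.9 -4.2 10.1] turn 0.0083
```

Request:
{"method": "jog_arm", "body": {"plan": [{"dp": [0,-4.2,10],"turn": 0.008},{"dp": [12,-4.2,10],"turn": 0.008},{"dp": [24,-4.2,10],"turn": 0.008},{"dp": [34,-4.2,10],"turn": 0.008},{"dp": [34,-4.2,10],"turn": 0.008},{"dp": [34,-4.2,10],"turn": 0.008}]}}

```text
time_s: 14.65
tcp_pos: [0.5024, -0.1285, 0.0449]
tcp_rot: [-0.0, 0.967, -0.254, -0.001]
force: [-0.5, -0.4, -0.2]
width: 0.175
grasp_force: 86.4
```

Request:
{"method": "jog_arm", "body": {"plan": [{"dp": [3.8,0,-3.2],"turn": 0},{"dp": [7.7,0,-6.4],"turn": 0},{"dp": [11.5,0,-9.6],"turn": 0},{"dp": [15.3,0,-12.9],"turn": 0},{"dp": [15.3,0,-12.9],"turn": 0}]}}

```text
time_s: 15.15
tcp_pos: [0.5172, -0.1369, 0.059]
tcp_rot: [0.0, 0.967, -0.254, 0.001]
force: [1.1, 0.4, -0.8]
width: 0.176
grasp_force: 86.4
```

Run:
```python
from h import *
p,M,s=tool();print(s["time_s"],p,s["force"])
r=cam("side");t=cam("top")
pb=red(r,(325,172,345,195));pa=red(t,(385,205,412,245));print(len(pa),pa.mean(0),len(pb),pb.mean(0))
def crop(r,P,w,h,f):
    u=proj(r,P)[0].astype(int);x,y=u[0]-w//2,u[1]-h//2;print(x,y);return cv2.resize(r["img"][y:y+h,x:x+w],None,fx=f,fy=f,interpolation=cv2.INTER_CUBIC)
P=np.array([.6,-.188,.172])
im=np.hstack([crop(r,P,40,40,10),crop(t,P,40,40,10)]);cv2.imwrite("pics/g.png",im[:,:,::-1])
```

```text
15.15 [ 0.51724727 -0.13692894  0.05903721] [ 1.05001676  0.37393241 -0.76520697]
67 [398.26865672 222.53731343] 41 [331.97560976 183.09756098]
315 165
375 210
```

View pics/g.png

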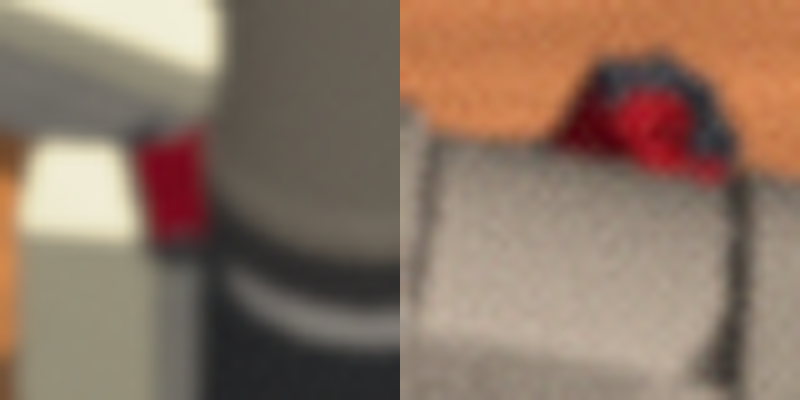

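Contact force is still zero. But the rod sits high in the pads, so beads sliding back would meet the gripper body. I'll back out, lay the rod on the rest and regrip it lower and further back.

Request:
{"method": "jog_arm", "body": {"plan": [{"dp": [-8,0,6.5],"turn": 0},{"dp": [-20,0,16],"turn": 0},{"dp": [-50,0,16],"turn": 0},{"dp": [-80,0,-10],"turn": 0},{"dp": [-80,0,-30],"turn": 0},{"dp": [-80,0,-30],"turn": 0}]}}

```text
time_s: 15.85
tcp_pos: [0.4472, -0.0965, 0.09]
tcp_rot: [-0.0, 0.967, -0.254, 0.002]
force: [0.8, -0.1, -0.2]
width: 0.177
grasp_force: 86.4
```

Run:
```python
from h import *
goto((.4259,-.3729,.085),-7)
```

```text
yaw now -29.39 dp [117.1 251.3   5.1] turn -0.3908
```

Request:
{"method": "jog_arm", "body": {"plan": [{"dp": [5,42,0],"turn": -0.06},{"dp": [20,84,0],"turn": -0.13},{"dp": [40,126,0],"turn": -0.2},{"dp": [60,168,0],"turn": -0.27},{"dp": [90,210,0],"turn": -0.34},{"dp": [117,251,0],"turn": -0.391},{"dp": [117,251,5],"turn": -0.391},{"dp": [117,251,5],"turn": -0.391},{"dp": [117,251,5],"turn": -0.391}]}}

```text
time_s: 16.75
tcp_pos: [0.4246, -0.3711, 0.0818]
tcp_rot: [-0.001, 0.998, -0.061, -0.001]
force: [-0.1, 0.7, 0.2]
width: 0.174
grasp_force: 86.5
```

Run:
```python
from h import *
rep(-7);rep(-7,"top");goto((.4259,-.3729,.055),-7)
```

```text
16.75 [ 0.4246 -0.3711  0.0818] [-0.1  0.7  0.2]
[411, 158, 16, 27, 44] [[410.8, 158.1], [425.2, 183.9]] (np.float64(89.2), np.float64(92.8)) (np.float64(32.8), np.float64(42.4)) ang 41.8
16.8 [ 0.4251 -0.3707  0.0823] [ 0.1 -0.2  0.1]
[481, 269, 12, 30, 73] [[481.3, 298.1], [491.9, 269.0]] (np.float64(37.6), np.float64(48.6)) (np.float64(93.9), np.float64(101.0)) ang 42.9
yaw now -6.9 dp [ 0.8  2.  27.7] turn 0.0018
```

Request:
{"method": "jog_arm", "body": {"plan": [{"dp": [-3,1.5,10],"turn": 0},{"dp": [-3,1.5,20],"turn": 0},{"dp": [-3,1.5,30],"turn": 0},{"dp": [-3,1.5,36],"turn": 0},{"dp": [-2,1.5,41],"turn": 0},{"dp": [-1,1.5,46],"turn": 0},{"dp": [0,1.5,50],"turn": 0},{"dp": [0,1.5,50],"turn": 0}]}}

```text
time_s: 17.65
tcp_pos: [0.4299, -0.3758, 0.0338]
tcp_rot: [0.002, 0.998, -0.06, 0.005]
force: [7.8, -2.8, -3.5]
width: 0.175
grasp_force: 86.0
```

Run:
```python
from h import *
rep(-7);rep(-7,"top")
```

```text
17.65 [ 0.4299 -0.3758  0.0338] [ 7.8 -2.8 -3.5]
[408, 171, 16, 27, 40] [[407.7, 171.2], [422.2, 196.9]] (np.float64(89.8), np.float64(94.6)) (np.float64(31.6), np.float64(42.8)) ang 41.7
17.7 [ 0.43   -0.3757  0.0338] [ 7.2 -2.5 -3.5]
[476, 270, 11, 28, 65] [[476.8, 297.3], [486.1, 270.0]] (np.float64(38.0), np.float64(50.1)) (np.float64(93.3), np.float64(98.5)) ang 41.2
```

Request:
{"method": "jog_arm", "body": {"plan": [{"dp": [2,0,-12],"turn": 0},{"dp": [0,0,-24],"turn": 0},{"dp": [-12,0,-26],"turn": 0},{"dp": [-12,0,-26],"turn": 0},{"dp": [-12,0,-20],"turn": 0},{"dp": [-12,0,-15],"turn": 0},{"dp": [-12,0,-10],"turn": 0},{"dp": [-12,0,-6],"turn": 0},{"dp": [-12,0,-3],"turn": 0},{"dp": [-12,0,-3],"turn": 0}]}}

```text
time_s: 18.75
tcp_pos: [0.4162, -0.3768, 0.0422]
tcp_rot: [0.004, 0.998, -0.062, 0.004]
force: [-2.6, 0.6, 26.8]
width: 0.177
grasp_force: 91.0
```

Run:
```python
from h import *
rep(-7)
```

```text
18.75 [ 0.4162 -0.3768  0.0422] [-2.6  0.6 26.8]
[405, 175, 22, 25, 45] [[405.2, 174.8], [425.3, 198.8]] (np.float64(111.4), np.float64(68.9)) (np.float64(36.5), np.float64(31.9)) ang 26.3
```

Request:
{"method": "jog_arm", "body": {"plan": [{"dp": [1,0,3],"turn": 0},{"dp": [2,0,6],"turn": 0},{"dp": [4,0,9],"turn": 0},{"dp": [5,0,12],"turn": 0},{"dp": [6,0,15],"turn": 0},{"dp": [6,0,15],"turn": 0}]}}

```text
time_s: 19.4
tcp_pos: [0.4181, -0.3773, 0.025]
tcp_rot: [0.003, 0.998, -0.062, 0.0]
force: [-4.9, 0.8, 21.7]
width: 0.171
grasp_force: 75.5
```

Run:
```python
from h import *
rep(-7);t=rep(-7,"top")
```

```text
19.4 [ 0.4181 -0.3773  0.025 ] [-4.9  0.8 21.7]
[398, 192, 23, 15, 35] [[398.0, 192.0], [419.7, 205.5]] (np.float64(125.5), np.float64(18.3)) (np.float64(47.9), np.float64(17.7)) ang 0.4
19.45 [ 0.4181 -0.3774  0.025 ] [-6.   0.3 21.5]
[472, 263, 6, 38, 114] [[472.7, 300.1], [476.5, 263.0]] (np.float64(46.3), np.float64(20.0)) (np.float64(132.8), np.float64(21.8)) ang 1.2
```

Run:
```python
from h import *
t=cam("top");r=cam("side")
print(tri(t,(476.5,263),r,(398,192)),tri(t,(472.6,263),r,(395,195.6)))
print(tri(t,(472.7,300.1),r,(419.7,205.5)))
x=[]
for q,b in((t,(440,250,60,100)),(r,(375,170,90,72))):
    c=q["img"][b[1]:b[1]+b[3],b[0]:b[0]+b[2]];x.append(cv2.resize(c,(0,0),fx=(4.3 if q is r else 4),fy=(4.3 if q is r else 4),interpolation=cv2.INTER_CUBIC))
H=np.zeros((400,240+390,3),np.uint8);H[:x[0].shape[0],:240]=x[0];H[:x[1].shape[0],240:240+x[1].shape[1]]=x[1]
cv2.imwrite("pics/h.png",H[:,:,::-1])
```

```text
(array([ 0.5488978 , -0.39803497,  0.05592784]), np.float64(0.005579305792331457)) (array([ 0.55132312, -0.39107438,  0.04582664]), np.float64(0.0028791867852386863))
(array([ 0.46479892, -0.38308077,  0.06177457]), np.float64(0.001509964110766919))
```

View pics/h.png

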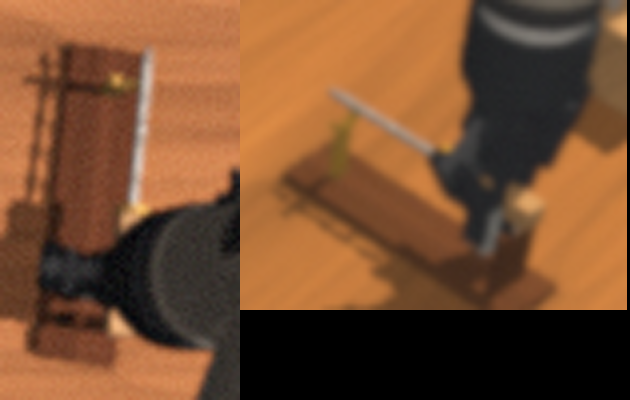

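The top half shows the rod lying level but about 6 mm to the right of the brass V at (118,82), with its handle up on the notch's side wall. I'll shift it left and lower it in.

Request:
{"method": "jog_arm", "body": {"plan": [{"dp": [0,0,-12],"turn": 0},{"dp": [0,-6,-12],"turn": -0.015},{"dp": [0,-6,-8],"turn": -0.015},{"dp": [0,-6,-3],"turn": -0.015},{"dp": [0,-6,1],"turn": -0.015},{"dp": [0,-6,1],"turn": -0.015}]}}

```text
time_s: 20.2
tcp_pos: [0.4184, -0.367, 0.0184]
tcp_rot: [-0.001, 0.999, -0.054, -0.001]
force: [-0.1, -0.1, -0.7]
width: 0.173
grasp_force: 73.9
```

```bash
cat >> h.py <<'E'
def ends():
    t=rep(-7,"top");r=rep(-7);p,M,s=tool()
    O=[]
    for q in(t,r):
        o,l=rodtip(q,-7);i,st=max(o,key=lambda a:a[1][4]);ys,xs=np.nonzero(l==i);v=cv2.fitLine(np.c_[xs,ys].astype(np.float32),2,0,.01,.01).ravel();k=(np.c_[xs,ys]-v[2:])@v[:2]
        e=[v[2:]+v[:2]*k.min(),v[2:]+v[:2]*k.max()];O.append(sorted(e,key=lambda a:a[1]))
    for j in(0,1):
        P,e=tri(t,O[0][j],r,O[1][j]);print("end",P.round(4),e.round(4))
E
python3 - <<'E'
from h import *
ends()
E
```

```text
20.2 [ 0.4184 -0.367   0.0184] [-0.1 -0.1 -0.7]
[467, 263, 6, 38, 130] [[467.8, 300.1], [471.3, 262.9]] (np.float64(46.2), np.float64(22.2)) (np.float64(133.3), np.float64(21.9)) ang -0.2
20.25 [ 0.4187 -0.3673  0.019 ] [0.2 0.2 0.1]
[395, 194, 23, 16, 37] [[395.0, 194.0], [417.3, 208.5]] (np.float64(127.9), np.float64(21.3)) (np.float64(47.7), np.float64(18.9)) ang 1.7
end [ 0.5494 -0.3853  0.0559] 0.0041
end [ 0.465  -0.3727  0.0575] 0.0016
```

Request:
{"method": "jog_arm", "body": {"plan": [{"dp": [0,4.2,0],"turn": 0},{"dp": [0,4.2,2],"turn": 0.01},{"dp": [0,4.2,4],"turn": 0.01},{"dp": [0,4.2,6],"turn": 0.01},{"dp": [0,4.2,7.5],"turn": 0.01},{"dp": [0,4.2,7.5],"turn": 0.01}]}}

```text
time_s: 20.9
tcp_pos: [0.4197, -0.3712, 0.0141]
tcp_rot: [-0.0, 0.998, -0.059, 0.0]
force: [-0.9, 5.8, 9.3]
width: 0.174
grasp_force: 74.7
```

Run:
```python
from h import *
ends()
```

```text
20.9 [ 0.4197 -0.3712  0.0141] [-0.9  5.8  9.3]
[468, 263, 7, 38, 137] [[469.1, 300.0], [473.1, 263.0]] (np.float64(45.2), np.float64(23.6)) (np.float64(131.8), np.float64(26.6)) ang 2.0
20.95 [ 0.4197 -0.3711  0.0141] [-0.8  5.3  9.7]
[396, 195, 22, 15, 35] [[395.8, 195.3], [417.1, 208.9]] (np.float64(125.7), np.float64(20.4)) (np.float64(49.2), np.float64(18.7)) ang 1.3
end [ 0.5505 -0.3924  0.0468] 0.0045
end [ 0.4664 -0.3768  0.0529] 0.0036
```

Request:
{"method": "jog_arm", "body": {"plan": [{"dp": [0,0,0],"turn": 0},{"dp": [0,0,0],"turn": 0},{"dp": [0,0,0],"turn": 0},{"dp": [0,0,0],"turn": 0}], "claw": 0.0}}

```text
time_s: 21.4
tcp_pos: [0.4185, -0.3728, 0.0125]
tcp_rot: [0.0, 0.998, -0.059, -0.0]
force: [-0.1, 0.3, 0.2]
width: 0.505
grasp_force: 0.0
```

Run:
```python
from h import *
ends();goto((.413,-.3712,.0373),-7.5)
```

```text
21.4 [ 0.4185 -0.3728  0.0125] [-0.1  0.3  0.2]
[468, 262, 6, 38, 125] [[468.6, 299.1], [472.4, 262.0]] (np.float64(49.4), np.float64(14.6)) (np.float64(137.0), np.float64(16.4)) ang 1.2
21.45 [ 0.4186 -0.3725  0.0125] [-0.3 -0.5  0. ]
[395, 196, 17, 11, 28] [[395.0, 196.1], [411.1, 205.9]] (np.float64(130.4), np.float64(16.2)) (np.float64(71.9), np.float64(16.5)) ang -0.3
end [ 0.5532 -0.3924  0.0425] 0.005
end [ 0.4735 -0.3683  0.0645] 0.0174
yaw now -6.79 dp [ -5.9  -0.5 -24.8] turn 0.0123
```

Request:
{"method": "jog_arm", "body": {"plan": [{"dp": [0,-0.5,-10],"turn": 0.012},{"dp": [-3,-0.5,-20],"turn": 0.012},{"dp": [-5.9,-0.5,-24.8],"turn": 0.012},{"dp": [-5.9,-0.5,-24.8],"turn": 0.012},{"dp": [-5.9,-0.5,-24.8],"turn": 0.012}]}}

```text
time_s: 22.0
tcp_pos: [0.4131, -0.371, 0.0379]
tcp_rot: [0.0, 0.998, -0.065, 0.0]
force: [-0.4, 0.1, -0.3]
width: 0.5
grasp_force: 0.0
```

Request:
{"method": "jog_arm", "body": {"plan": [{"dp": [0,0,0],"turn": 0},{"dp": [0,0,0],"turn": 0},{"dp": [0,0,0],"turn": 0},{"dp": [0,0,0],"turn": 0},{"dp": [0,0,0],"turn": 0}], "claw": -1}}

```text
time_s: 22.5
tcp_pos: [0.4135, -0.3702, 0.0374]
tcp_rot: [-0.0, 0.998, -0.065, -0.0]
force: [0.7, 2.4, 2.0]
width: 0.176
grasp_force: 59.4
```

Request:
{"method": "jog_arm", "body": {"plan": [{"dp": [0,0,-10],"turn": 0},{"dp": [0,0,-30],"turn": 0},{"dp": [0,0,-55],"turn": 0},{"dp": [0,0,-55],"turn": 0},{"dp": [0,0,-55],"turn": 0}]}}

```text
time_s: 23.0
tcp_pos: [0.4132, -0.3717, 0.0931]
tcp_rot: [0.001, 0.998, -0.065, 0.001]
force: [-0.1, 0.4, -2.0]
width: 0.175
grasp_force: 59.1
```

Run:
```python
from h import *
rep(-7.5);goto((.3995,-.320,.055),-97.5)
```

```text
23.0 [ 0.4132 -0.3717  0.0931] [-0.1  0.4 -2. ]
[402, 182, 18, 11, 24] [[402.0, 182.0], [418.9, 192.1]] (np.float64(119.4), np.float64(-6.7)) (np.float64(60.2), np.float64(-6.5)) ang -0.2
yaw now -7.49 dp [-19.6 -48.8  37.1] turn 1.571
```

Request:
{"method": "jog_arm", "body": {"plan": [{"dp": [-5,-26,-10],"turn": 0.14},{"dp": [-19,-51.8,-10],"turn": 0.28},{"dp": [-19,-51.8,-10],"turn": 0.42},{"dp": [-19,-51.8,-10],"turn": 0.56},{"dp": [-19,-51.8,-10],"turn": 0.7},{"dp": [-19,-51.8,-10],"turn": 0.84},{"dp": [-19,-51.8,-10],"turn": 0.98},{"dp": [-19,-51.8,-10],"turn": 1.12},{"dp": [-19,-51.8,-10],"turn": 1.26},{"dp": [-19,-51.8,0],"turn": 1.4},{"dp": [-19,-51.8,15],"turn": 1.54},{"dp": [-19,-51.8,30],"turn": 1.571},{"dp": [-19,-51.8,33],"turn": 1.571},{"dp": [-19,-51.8,33],"turn": 1.571}]}}

```text
time_s: 24.45
tcp_pos: [0.4, -0.3163, 0.0582]
tcp_rot: [-0.001, -0.66, 0.751, 0.002]
force: [-0.1, -0.8, 0.0]
width: 0.175
grasp_force: 59.2
```

Request:
{"method": "jog_arm", "body": {"plan": [{"dp": [0,0,8],"turn": 0},{"dp": [0,0,12],"turn": 0},{"dp": [0,0,16],"turn": 0},{"dp": [0,0,20],"turn": 0},{"dp": [0,0,24],"turn": 0},{"dp": [0,0,28],"turn": 0},{"dp": [0,0,32],"turn": 0},{"dp": [0,0,35],"turn": 0},{"dp": [0,0,35],"turn": 0}]}}

```text
time_s: 25.35
tcp_pos: [0.4021, -0.3166, 0.0273]
tcp_rot: [0.001, -0.66, 0.751, -0.001]
force: [-3.4, 6.5, 16.9]
width: 0.18
grasp_force: 74.5
```

Run:
```python
from h import *
rep(-97.5)
```

```text
25.35 [ 0.4021 -0.3166  0.0273] [-3.4  6.5 16.9]
[442, 190, 7, 4, 12] [[441.8, 192.5], [448.0, 189.9]] (np.float64(34.4), np.float64(113.9)) (np.float64(60.2), np.float64(108.9)) ang -11.0
[447, 193, 16, 18, 56] [[447.1, 210.1], [462.2, 193.2]] (np.float64(78.4), np.float64(33.2)) (np.float64(134.9), np.float64(59.8)) ang 25.2
[446, 215, 6, 7, 19] [[445.5, 215.3], [449.6, 221.0]] (np.float64(76.7), np.float64(16.0)) (np.float64(104.6), np.float64(-20.3)) ang -52.5
```

Request:
{"method": "jog_arm", "body": {"plan": [{"dp": [0,0,3],"turn": 0},{"dp": [0,0,6],"turn": 0},{"dp": [0,0,8.5],"turn": 0},{"dp": [0,0,8.5],"turn": 0}]}}

```text
time_s: 25.8
tcp_pos: [0.4028, -0.3182, 0.0197]
tcp_rot: [0.001, -0.66, 0.752, -0.002]
force: [-3.5, 4.9, 19.7]
width: 0.174
grasp_force: 82.6
```

Run:
```python
from h import *
rep(-97.5)
```

```text
25.8 [ 0.4028 -0.3182  0.0197] [-3.5  4.9 19.7]
[447, 184, 7, 2, 9] [[447.0, 184.8], [453.0, 183.8]] (np.float64(50.3), np.float64(136.0)) (np.float64(77.4), np.float64(125.5)) ang -21.2
[448, 191, 13, 17, 51] [[447.7, 206.8], [460.1, 191.1]] (np.float64(77.7), np.float64(50.9)) (np.float64(121.2), np.float64(80.2)) ang 34.0
[442, 192, 6, 4, 11] [[441.9, 194.7], [447.1, 192.3]] (np.float64(36.9), np.float64(112.0)) (np.float64(58.9), np.float64(108.2)) ang -9.8
[445, 216, 6, 8, 20] [[444.9, 216.7], [449.0, 223.0]] (np.float64(75.3), np.float64(18.1)) (np.float64(104.2), np.float64(-21.2)) ang -53.7
```

Request:
{"method": "jog_arm", "body": {"plan": [{"dp": [0,0,-15],"turn": 0},{"dp": [-10,0,-50],"turn": 0},{"dp": [-10,0,-65],"turn": 0},{"dp": [-10,0,-65],"turn": 0}]}}

```text
time_s: 26.25
tcp_pos: [0.4045, -0.3084, 0.0837]
tcp_rot: [0.001, -0.66, 0.751, -0.003]
force: [-0.5, -0.3, -1.1]
width: 0.174
grasp_force: 79.3
```

Run:
```python
from h import *
approach("b",.055,(119,2,-80),36)
```

```text
b [ 0.6082 -0.1919  0.177 ] [ 0.4669 -0.1097  0.046 ] yaw now -97.45 dp [-204.7  -37.3   35.8] turn -1.186
```

Request:
{"method": "jog_arm", "body": {"plan": [{"dp": [-32,-6,0],"turn": -0.14},{"dp": [-66,-12,0],"turn": -0.28},{"dp": [-102,-18,0],"turn": -0.42},{"dp": [-140,-25,0],"turn": -0.56},{"dp": [-175,-31,0],"turn": -0.7},{"dp": [-204.7,-37.3,0],"turn": -0.84},{"dp": [-204.7,-37.3,10],"turn": -0.98},{"dp": [-204.7,-37.3,20],"turn": -1.12},{"dp": [-204.7,-37.3,30],"turn": -1.186},{"dp": [-204.7,-37.3,30],"turn": -1.186},{"dp": [-204.7,-37.3,30],"turn": -1.186}]}}

```text
time_s: 27.4
tcp_pos: [0.465, -0.109, 0.05]
tcp_rot: [0.0, 0.967, -0.256, -0.001]
force: [-0.4, 0.4, -0.9]
width: 0.169
grasp_force: 79.3
```

```bash
cat >> h.py <<'E'
def steel(n,yaw,guess):
    """bright grey pixels within 14 px of the guessed tip's image line; prints components"""
    r=cam(n);p,M,s=tool();Y=np.radians(yaw);X=np.array([np.cos(Y),np.sin(Y),0]);W=np.array([X[1],-X[0],0]);g=p+[0,0,.0187]
    a,b=[proj(r,g+f*(guess[0]*X+guess[1]*W-guess[2]*np.array([0,0,1]))/1e3)[0] for f in(.6,1.03)]
    q=np.zeros(r["img"].shape[:2],np.uint8);cv2.line(q,tuple(a.astype(int).tolist()),tuple(b.astype(int).tolist()),1,13)
    im=r["img"].astype(int);m=((im.max(2)-im.min(2)<45)&(im.max(2)>90)).astype(np.uint8)&q
    k,l,st,_=cv2.connectedComponentsWithStats(m);print(n,"pred",a.round(1),b.round(1))
    for i in range(1,k):
        if st[i,4]>5:
            ys,xs=np.nonzero(l==i);v=cv2.fitLine(np.c_[xs,ys].astype(np.float32),2,0,.01,.01).ravel();t=(np.c_[xs,ys]-v[2:])@v[:2];print(st[i].tolist(),(v[2:]+v[:2]*t.min()).round(1),(v[2:]+v[:2]*t.max()).round(1))
E
python3 - <<'E'
from h import *
steel("side",-29.5,(119,2,-80));steel("top",-29.5,(119,2,-80));tool
p,M,s=tool();print(p)
E
```

```text
side pred [347.3 224.4] [340.4 200.5]
[333, 197, 2, 6, 7] [333.3 202. ] [334.1 197. ]
[346, 198, 3, 6, 10] [346.5 203.1] [347.1 198. ]
[343, 207, 3, 6, 10] [343.6 206.9] [344.3 212. ]
[340, 225, 5, 5, 7] [339.7 225.2] [343.7 229.3]
top pred [372.4 267.4] [386.4 245. ]
[365, 246, 28, 29, 269] [367.9 272.1] [389.1 245.7]
[ 0.46598879 -0.10919674  0.05093606]
```

Run:
```python
from h import *
def m(n,x0,y0,x1,y1):
    im=cam(n)["img"].astype(int)[y0:y1,x0:x1];c=im.max(2)-im.min(2);v=im.max(2);print(n,x0,y0)
    for y in range(c.shape[0]):print(y+y0,''.join('.' if c[y,x]>75 else ('+' if c[y,x]>45 else ('#' if v[y,x]>90 else 'o')) for x in range(c.shape[1])))
m("top",368,238,400,268);m("side",328,194,352,222)
```

```text
top 368 238
238 ........+oooooooooooooooo#oooooo
239 ........+#oooooooo#ooooooooooooo
240 .........+oooo#o#ooo#ooo#o#ooooo
241 .........+ooooooooooooooo#oooooo
242 ..........+ooooooooooooooooooooo
243 ..........+ooooooooo#ooo#oooo#o#
244 ...........+oooooo#o#o#ooooooo##
245 ............+oooo##oooooooooo##.
246 .............+oo###oo#oooo####..
247 ..............+####ooooooo##+...
248 ...............##########+++....
249 ..............+##+..............
250 ..............+#+...............
251 .............+##................
252 .............##+................
253 ............+##.................
254 ...........+##+.................
255 ...........+#+..................
256 ++........+##...................
257 ####+++..+##+...................
258 #############+.........+++......
259 ##############+++++..+oo####+++.
260 #####################ooo#######+
261 ####################ooo########+
262 #####################oo#########
263 #####################oo#########
264 ######################o#########
265 ######################o#########
266 ######################o#########
267 ######################o#########
side 328 194
194 #######...........+#oo##
195 #######...........+#oo##
196 #######...........##oo##
197 #######...........##oo##
198 #######...........##o###
199 #######...........######
200 #######...........######
201 #######..........+######
202 #######......+...+#o####
203 ######+......++...#oo###
204 ######+......+++..#ooo##
205 ######+......+++..ooooo#
206 ######+.......++++oooooo
207 ######+.......+###oooooo
208 +++###+.......+##ooooooo
209 ..+###+.......+##ooooooo
210 ..+###+........##ooooooo
211 ..+###+........+#ooooooo
212 ..+###+........+#ooooooo
213 ..+###+.........+ooooo##
214 ..+###+.........+oooooo#
215 ..+###+..........ooooooo
216 ...###+..........ooooooo
217 ...###+..........ooooooo
218 ..+###+..........ooooooo
219 ..+###+.........+ooooooo
220 ..+###+.........+ooooooo
221 ..+###+.........+ooooooo
```

Run:
```python
from h import *
t=cam("top");r=cam("side");p,M,s=tool();g=p+[0,0,.0187]
for a,b in(((386.3,244.8),(341.2,201.9)),((382.0,252),(343.4,207))):
    T,e=tri(t,a,r,b);print(T.round(4),e.round(4),(M.T@(T-g)*1e3).round(1))
# rod direction by two image planes
n1=np.cross(ray(t,(378,256.8))[1],ray(t,(385.5,246.5))[1]);n2=np.cross(ray(r,(341.2,202))[1],ray(r,(344.7,211.5))[1])
d=np.cross(n1,n2);d/=np.linalg.norm(d);d*=np.sign(d[2]);print((M.T@d).round(3),np.degrees(np.arcsin(d[2])))
T,_=tri(t,(386.3,244.8),r,(341.2,201.9));approach("b",.035,M.T@(T-g)*1e3,36)
```

```text
[ 0.5718 -0.1728  0.1462] 0.0032 [123.2   3.5 -76.1]
[ 0.5567 -0.1636  0.144 ] 0.0023 [105.6   2.9 -73.9]
[ 0.988  0.098 -0.122] 7.080124626567078
b [ 0.6082 -0.1919  0.177 ] [ 0.478  -0.1143  0.0617] yaw now -29.53 dp [ 12.8  -1.2 -10.3] turn -0.0006
```

Run:
```python
from h import *
t=cam("top");r=cam("side");p,M,s=tool();g=p+[0,0,.0187]
for z in(.143,.149):
    T=plane(t,(386.3,244.8),z);print("top-only",(M.T@(T-g)*1e3).round(1), "side proj",proj(r,T)[0].round(1))
    T=plane(t,(380.5,254.2),z-.014);print(" mid",(M.T@(T-g)*1e3).round(1))
P=np.array([.6082,-.1919,.177]);print("bead centre in side",proj(r,P)[0])
im=r["img"].astype(int)[168:200,322:352];m=(im[...,0]>1.8*im[...,1])&(im[...,0]>1.8*im[...,2])&(im[...,1]<70)
for y in range(m.shape[0]):print(y+168,''.join('#' if m[y,x] else '.' for x in range(30)))
```

```text
top-only [124.8   2.1 -73. ] side proj [339.8 202.6]
 mid [103.4   1.9 -59. ]
top-only [123.5   1.9 -79. ] side proj [340. 201.]
 mid [102.2   1.7 -65. ]
bead centre in side [334.37219052 182.21397812]
168 ..............................
169 ..............................
170 ..............................
171 ..............................
172 ..............................
173 ..............................
174 ..............................
175 ..............................
176 ..............................
177 ..............####............
178 ............######............
179 ........##########............
180 .......###########............
181 .......############...........
182 .......############...........
183 .......#############..........
184 ........############..........
185 ........############..........
186 ........############..........
187 ........###########...........
188 .........########.............
189 ..............................
190 ..............................
191 ..............................
192 ..............................
193 ..............................
194 ..............................
195 ..............................
196 ..............................
197 ..............................
198 ..............................
199 ..............................
```

Run:
```python
from h import *
approach("b",.035,(124,2.1,-76.5),33)
```

```text
b [ 0.6082 -0.1919  0.177 ] [ 0.4757 -0.1146  0.0627] yaw now -29.52 dp [ 11.2   0.1 -11.6] turn -0.0003
```

Request:
{"method": "jog_arm", "body": {"plan": [{"dp": [0,0,-11.6],"turn": 0},{"dp": [6,0,-11.6],"turn": 0},{"dp": [11.2,0,-11.6],"turn": 0},{"dp": [11.2,0,-11.6],"turn": 0},{"dp": [11.2,0,-11.6],"turn": 0}]}}

```text
time_s: 28.4
tcp_pos: [0.4757, -0.1146, 0.0624]
tcp_rot: [0.0, 0.967, -0.255, -0.0]
force: [0.3, 0.4, -0.8]
width: 0.174
grasp_force: 79.3
```

Request:
{"method": "jog_arm", "body": {"plan": [{"dp": [4.2,0,-2.7],"turn": 0},{"dp": [8.4,0,-5.5],"turn": 0},{"dp": [12.6,0,-8.2],"turn": 0},{"dp": [16.8,0,-10.9],"turn": 0},{"dp": [20.1,0,-13.1],"turn": 0},{"dp": [23.5,0,-15.3],"turn": 0},{"dp": [26,0,-16.9],"turn": 0},{"dp": [26,0,-16.9],"turn": 0}]}}

```text
time_s: 29.2
tcp_pos: [0.4948, -0.1256, 0.0777]
tcp_rot: [-0.0, 0.967, -0.254, -0.004]
force: [-3.9, 1.7, -2.7]
width: 0.172
grasp_force: 78.9
```

b stops at a tip position of about −9 mm, which is where the web of a blind bore would be. I'll back out and try c to compare.

Request:
{"method": "jog_arm", "body": {"plan": [{"dp": [-10,0,6.5],"turn": 0},{"dp": [-26,0,16.9],"turn": 0},{"dp": [-60,0,17],"turn": 0},{"dp": [-60,0,17],"turn": 0}]}}

```text
time_s: 29.6
tcp_pos: [0.4411, -0.0954, 0.0612]
tcp_rot: [-0.0, 0.967, -0.254, -0.004]
force: [-0.3, -0.4, -0.8]
width: 0.168
grasp_force: 79.3
```

Run:
```python
from h import *
t=cam("top");r=cam("side")
for q,b in((t,(385,205,412,245)),(r,(325,172,345,195))):
    m=red(q,b);print(len(m),m.mean(0))
approach("c",.035,(124,2.1,-76.5),33)
```

```text
193 [397.54404145 226.5492228 ]
100 [335.11 182.78]
c [0.673  0.0218 0.185 ] [0.5399 0.0979 0.0707] yaw now -29.51 dp [ -16.2 -216.3   -7.5] turn -0.009
```

Request:
{"method": "jog_arm", "body": {"plan": [{"dp": [-36,-45,-7.5],"turn": -0.009},{"dp": [-36,-90,-7.5],"turn": -0.009},{"dp": [-36,-135,-7.5],"turn": -0.009},{"dp": [-36,-180,-7.5],"turn": -0.009},{"dp": [-36,-216.3,-7.5],"turn": -0.009},{"dp": [-33,-216.3,3.4],"turn": -0.009},{"dp": [-33,-216.3,3.4],"turn": -0.009},{"dp": [-33,-216.3,3.4],"turn": -0.009}]}}

```text
time_s: 30.55
tcp_pos: [0.524, 0.1048, 0.0586]
tcp_rot: [0.001, 0.968, -0.252, -0.0]
force: [0.9, 0.4, -0.9]
width: 0.171
grasp_force: 79.4
```

Run:
```python
from h import *
t=cam("top");r=cam("side");p,M,s=tool();print(p);g=p+[0,0,.0187]
T=g+M@np.array([124,2.1,-76.5])/1e3
def m(q,n):
    u=proj(q,T)[0].astype(int);x0,y0=u[0]-12,u[1]-10;print(n,proj(q,T)[0].round(1),x0,y0)
    im=q["img"].astype(int)[y0:y0+24,x0:x0+26];c=im.max(2)-im.min(2);v=im.max(2)
    for y in range(c.shape[0]):print(y+y0,''.join('.' if c[y,x]>75 else ('+' if c[y,x]>45 else ('#' if v[y,x]>90 else 'o')) for x in range(c.shape[1])))
m(t,"top");m(r,"side")
P=np.array([.673,.0218,.185]);print("bead",proj(t,P)[0].round(1),proj(r,P)[0].round(1));k=red(r,(238,195,268,228));print(k.min(0),k.max(0),k.mean(0))
```

```text
[0.52412726 0.10480021 0.05925111]
top [286.8 214.9] 274 204
204 ++++++++++++....+ooooooooo
205 ......++++++++++oooooooooo
206 .............+++oooooooooo
207 ...............+oooooooooo
208 ...............+oooooooooo
209 ...............+oooooooooo
210 ...............+oooooooooo
211 ................+ooooooooo
212 ................+ooooooooo
213 ................+ooooooooo
214 .................+oooooooo
215 ..................+ooooooo
216 ...........+.......+oooooo
217 ..........++........#ooooo
218 .........+#+.........+#ooo
219 ........+##+...........+##
220 ........+##...............
221 .......+##+...............
222 .......+#+................
223 .......##+................
224 ......+#+.................
225 ......##+.................
226 .....+#+..................
227 .....##+..................
side [259.1 233.7] 247 223
223 ..+ooooo##################
224 ...+oooo##################
225 ...+oooo##################
226 ....+ooo##################
227 ....+#o###################
228 ....+#####################
229 .....#####################
230 .....#####################
231 .....#####################
232 .....#####################
233 .....#####################
234 ....+#####################
235 ....+#####################
236 ....+#####################
237 ....+#####################
238 .....#####################
239 .....#####################
240 .....+####################
241 .....+####################
242 .....+####################
243 .....+####################
244 ......#oo#################
245 ......#ooo################
246 ......+oooo###############
bead [296.6 192.5] [252.  210.9]
[246 209] [246 210] [246.  209.5]
```

Run:
```python
from h import *
t=cam("top");p,M,s=tool();print(p);g=p+[0,0,.0187]
for px,z in(((285.2,215.6),.154),((283,219.5),.145),((280.5,225),.133)):
    print((M.T@(plane(t,px,z)-g)*1e3).round(1))
C["c"]=(.673,.0218,.185)
approach("c",.025,(122.5,0.8,-76.5),33)
```

```text
[0.52411709 0.10500665 0.05938334]
[ 1.211e+02 -1.000e-01 -7.580e+01]
[112.8  -1.3 -66.8]
[101.4  -1.7 -54.8]
c [0.673  0.0218 0.185 ] [0.5479 0.0921 0.0762] yaw now -29.16 dp [ 27.1  -0.3 -16.8] turn -0.0027
```

Request:
{"method": "jog_arm", "body": {"plan": [{"dp": [6,0.2,-10],"turn": 0},{"dp": [14,0.2,-16.8],"turn": 0},{"dp": [21,0.2,-16.8],"turn": 0},{"dp": [27,0.2,-16.8],"turn": 0},{"dp": [27,0.2,-16.8],"turn": 0},{"dp": [27,0.2,-16.8],"turn": 0}]}}

```text
time_s: 31.3
tcp_pos: [0.5472, 0.0933, 0.0754]
tcp_rot: [0.0, 0.968, -0.251, -0.001]
force: [0.3, 0.3, -0.6]
width: 0.173
grasp_force: 79.4
```

Request:
{"method": "jog_arm", "body": {"plan": [{"dp": [4.2,0,-2.7],"turn": 0},{"dp": [8.4,0,-5.5],"turn": 0},{"dp": [11.7,0,-7.6],"turn": 0},{"dp": [15,0,-9.8],"turn": 0},{"dp": [18.5,0,-12],"turn": 0},{"dp": [18.5,0,-12],"turn": 0}]}}

```text
time_s: 31.9
tcp_pos: [0.5575, 0.0877, 0.0853]
tcp_rot: [0.0, 0.969, -0.249, -0.007]
force: [-8.3, 5.1, -2.8]
width: 0.172
grasp_force: 79.0
```

Both stops come at the same depth. The side camera also read the resting rod about 4 mm too low, so I have been aiming about 4 mm high. I'll back off, drop 4 mm and retry.

Request:
{"method": "jog_arm", "body": {"plan": [{"dp": [-8,0,5],"turn": 0},{"dp": [-16,0,10.5],"turn": 0},{"dp": [-16,0,14.5],"turn": 0},{"dp": [-16,0,14.5],"turn": 0},{"dp": [-12,0,11.9],"turn": 0},{"dp": [-8,0,9.3],"turn": 0},{"dp": [-4,0,6.6],"turn": 0},{"dp": [0,0,4],"turn": 0},{"dp": [3,0,2],"turn": 0},{"dp": [3,0,2],"turn": 0}]}}

```text
time_s: 32.9
tcp_pos: [0.5621, 0.0852, 0.084]
tcp_rot: [0.0, 0.968, -0.249, -0.005]
force: [-5.1, 3.6, -3.7]
width: 0.168
grasp_force: 79.0
```

Request:
{"method": "jog_arm", "body": {"plan": [{"dp": [-10,0,6.5],"turn": 0},{"dp": [-25,0,16],"turn": 0},{"dp": [-60,0,16],"turn": 0},{"dp": [-80,40,10],"turn": 0},{"dp": [-80,85,10],"turn": 0},{"dp": [-80,85,10],"turn": 0}]}}

```text
time_s: 33.5
tcp_pos: [0.4516, 0.0409, 0.0755]
tcp_rot: [0.003, 0.967, -0.254, -0.001]
force: [1.1, -0.6, -1.1]
width: 0.175
grasp_force: 79.3
```

Run:
```python
from h import *
C.update(a=[0.6194,0.2045,0.169],b=[0.6082,-0.1919,0.177],c=[.673,.0218,.185])
approach("b",.030,(122.5,1,-80.5),33);approach("a",.030,(122.5,1,-80.5),33)
t=cam("top");print(red(t,(285,178,312,205)).mean(0))
```

```text
b [ 0.6082 -0.1919  0.177 ] [ 0.4802 -0.1183  0.0615] yaw now -29.42 dp [103.1 124.6  14.8] turn 0.0014
a [0.6194 0.2045 0.169 ] [0.486  0.2678 0.0535] yaw now -29.42 dp [ -81.5 -214.6   20.7] turn -0.0771
[296.25268817 192.91935484]
```

Request:
{"method": "jog_arm", "body": {"plan": [{"dp": [0,45,0],"turn": 0},{"dp": [20,90,5],"turn": 0},{"dp": [55,124,14.8],"turn": 0},{"dp": [80,124,14.8],"turn": 0},{"dp": [97,124,14.8],"turn": 0},{"dp": [103,124,14.8],"turn": 0},{"dp": [103,124,14.8],"turn": 0},{"dp": [103,124,14.8],"turn": 0}]}}

```text
time_s: 34.35
tcp_pos: [0.4847, -0.1097, 0.0609]
tcp_rot: [-0.0, 0.968, -0.25, -0.0]
force: [-1.0, -0.2, -0.3]
width: 0.173
grasp_force: 79.4
```

Request:
{"method": "jog_arm", "body": {"plan": [{"dp": [4.2,0,-2.7],"turn": 0},{"dp": [8.4,0,-5.5],"turn": 0},{"dp": [12.6,0,-8.2],"turn": 0},{"dp": [16.8,0,-10.9],"turn": 0},{"dp": [21,0,-13.6],"turn": 0},{"dp": [25.2,0,-16.4],"turn": 0},{"dp": [29.4,0,-19.1],"turn": 0},{"dp": [29.4,0,-19.1],"turn": 0}]}}

```text
time_s: 35.15
tcp_pos: [0.4947, -0.1172, 0.0728]
tcp_rot: [-0.002, 0.968, -0.249, -0.019]
force: [-19.6, 11.0, -8.6]
width: 0.176
grasp_force: 78.5
```

Request:
{"method": "jog_arm", "body": {"plan": [{"dp": [-15,0,10],"turn": 0},{"dp": [-29.4,0,19.1],"turn": 0},{"dp": [-45,0,19.1],"turn": 0},{"dp": [-45,0,19.1],"turn": 0},{"dp": [-45,0,19.1],"turn": 0},{"dp": [-45,0,19.1],"turn": 0}]}}

```text
time_s: 35.75
tcp_pos: [0.4731, -0.1041, 0.0618]
tcp_rot: [0.0, 0.968, -0.251, 0.001]
force: [0.3, 0.8, -0.5]
width: 0.174
grasp_force: 79.2
```

Run:
```python
from h import *
C.update(a=[0.6194,0.2045,0.169],b=[0.6082,-0.1919,0.177],c=[.673,.0218,.185])
t=cam("top");r=cam("side");p,M,s=tool();print(p,s["joint_velocities"].max() if hasattr(s["joint_velocities"],"max") else "");g=p+[0,0,.0187]
print(red(t,(385,205,412,245)).mean(0),red(r,(325,172,345,195)).mean(0))
T=g+M@np.array([123,1,-80.5])/1e3
for q,n in((t,"top"),(r,"side")):
    u=proj(q,T)[0];x0,y0=u.astype(int)-[12,8];print(n,u.round(1),x0,y0)
    im=q["img"].astype(int)[y0:y0+20,x0:x0+26];c=im.max(2)-im.min(2);v=im.max(2)
    for y in range(20):print(y+y0,''.join('.' if c[y,x]>75 else ('+' if c[y,x]>45 else ('#' if v[y,x]>90 else 'o')) for x in range(26)))
approach("b",.030,(122.5,1,-80.5),33)
```

```text
[ 0.47263097 -0.10395304  0.06152272] 0.007258689054085216
[397.5078534  226.47643979] [335.21568627 182.76470588]
top [383.7 240.5] 371 232
232 +...+++oooooooooooooo+....
233 ++++++oooooooooooooooo+...
234 ++++++oooooooooooooooo#+..
235 ....++ooooooooooooooooo###
236 ....++oooooooooooooooo#ooo
237 .....+oooooooooooooooo#ooo
238 .....+oooooooooooooooo#ooo
239 .....+#ooooooo#ooooooooooo
240 ......+ooooo#o#ooooooooooo
241 ......+oooo###oooooooooooo
242 .......+ooo###oooooooooooo
243 ........oo####oooooooooooo
244 ........+#####ooo#o#oooooo
245 .........####oooooooooo#oo
246 ........+####oooooo#ooooo#
247 ........+##++#ooooooooo##+
248 .......+##+...++######+++.
249 .......##+................
250 ......+##.................
251 .....+##+.................
side [336.  197.4] 324 189
189 #######oooooo#++..+#oo####
190 #######oooo#++....+#oo####
191 #######ooo#+......+#oo####
192 ###########.......##oo####
193 ###########.......##oo####
194 ###########.......##oo####
195 ###########.......########
196 ###########.......########
197 ###########.......########
198 ###########+.+....#oo#####
199 ###########..++...+oo#####
200 ###########..+++..+ooo####
201 ###########..+++..+oooo###
202 ###########...++++ooooooo#
203 ##########+...+###oooooooo
204 ##########+...+###oooooooo
205 ##########+....###oooooooo
206 ##########+....+#ooooooooo
207 ##########+....+#ooooooooo
208 +++++++###+.....+ooooooooo
b [ 0.6082 -0.1919  0.177 ] [ 0.4802 -0.1183  0.0615] yaw now -29.04 dp [13.6  8.9  0.1] turn 0.0081
```

Request:
{"method": "jog_arm", "body": {"plan": [{"dp": [0,8.1,0],"turn": 0.008},{"dp": [6,8.1,0],"turn": 0.008},{"dp": [10.6,8.1,0],"turn": 0.008},{"dp": [10.6,8.1,0],"turn": 0.008},{"dp": [14.8,8.1,-2.7],"turn": 0.008},{"dp": [19,8.1,-5.5],"turn": 0.008},{"dp": [23.2,8.1,-8.2],"turn": 0.008},{"dp": [27.4,8.1,-10.9],"turn": 0.008},{"dp": [31.6,8.1,-13.6],"turn": 0.008},{"dp": [35.8,8.1,-16.4],"turn": 0.008},{"dp": [37.5,8.1,-17.5],"turn": 0.008},{"dp": [37.5,8.1,-17.5],"turn": 0.008},{"dp": [37.5,8.1,-17.5],"turn": 0.008}]}}

```text
time_s: 37.15
tcp_pos: [0.5003, -0.1286, 0.0786]
tcp_rot: [0.0, 0.967, -0.254, -0.0]
force: [0.7, 0.2, 0.1]
width: 0.174
grasp_force: 79.3
```

No resistance and past the web, so b's bore goes right through. I'll continue in and then lift square to the bore.

Request:
{"method": "jog_arm", "body": {"plan": [{"dp": [5,0,-3.3],"turn": 0},{"dp": [10,0,-6.5],"turn": 0},{"dp": [15,0,-9.8],"turn": 0},{"dp": [20,0,-13],"turn": 0},{"dp": [25,0,-16.3],"turn": 0},{"dp": [30,0,-19.5],"turn": 0},{"dp": [35,0,-22.8],"turn": 0},{"dp": [40,0,-26],"turn": 0},{"dp": [45,0,-29.3],"turn": 0},{"dp": [48,0,-31.2],"turn": 0},{"dp": [48,0,-31.2],"turn": 0},{"dp": [48,0,-31.2],"turn": 0}]}}

```text
time_s: 38.35
tcp_pos: [0.542, -0.152, 0.1097]
tcp_rot: [-0.0, 0.967, -0.254, -0.0]
force: [0.7, 0.5, -1.0]
width: 0.168
grasp_force: 79.4
```

Request:
{"method": "jog_arm", "body": {"plan": [{"dp": [-2,0,-3],"turn": 0},{"dp": [-5,0,-6.5],"turn": 0},{"dp": [-9,0,-11],"turn": 0},{"dp": [-13,0,-15.5],"turn": 0},{"dp": [-17,0,-20],"turn": 0},{"dp": [-21,0,-25],"turn": 0},{"dp": [-25,0,-30],"turn": 0},{"dp": [-29,0,-35],"turn": 0},{"dp": [-33,0,-40],"turn": 0},{"dp": [-35,0,-45],"turn": 0},{"dp": [-35,0,-50],"turn": 0},{"dp": [-35,0,-50],"turn": 0}]}}

```text
time_s: 39.55
tcp_pos: [0.5124, -0.1352, 0.1608]
tcp_rot: [0.0, 0.967, -0.254, 0.001]
force: [0.1, -0.3, -0.6]
width: 0.173
grasp_force: 79.3
```

```bash
cat >> h.py <<'E'
C.update(a=[0.6194,0.2045,0.169],b=[0.6082,-0.1919,0.177],c=[.673,.0218,.185])
def blobs(n,amin=15):
    r=cam(n);m=np.zeros((480,640),np.uint8);q=red(r,(0,0,640,480));m[q[:,1],q[:,0]]=1
    k,l,st,c=cv2.connectedComponentsWithStats(m)
    print(n,[(st[i].tolist(),c[i].round(1).tolist()) for i in range(1,k) if st[i,4]>amin and 150<c[i][0]<480 and c[i][1]<300])
E
python3 - <<'E'
from h import *
p,M,s=tool();print(p,s["force"]);blobs("side");blobs("top")
q=cam("top");print(proj(q,p+[0,0,.02])[0],proj(q,p+M@np.array([.06,0,-.055]))[0])
E
```

```text
[ 0.51240113 -0.13519634  0.16078788] [ 0.14611927 -0.27072019 -0.59693721]
side [([245, 205, 15, 13, 137], [252.6, 211.4]), ([266, 205, 18, 11, 155], [274.2, 209.8]), ([197, 266, 17, 15, 176], [205.1, 273.0])]
top [([357, 160, 21, 20, 323], [366.6, 169.5]), ([289, 185, 16, 16, 180], [296.3, 192.8]), ([203, 210, 15, 16, 176], [209.8, 217.6])]
[370.65013329 270.61152547] [387.30129467 242.90200691]
```

Request:
{"method": "jog_arm", "body": {"plan": [{"dp": [-40,-20,0],"turn": 0},{"dp": [-70,-50,0],"turn": 0},{"dp": [-95,-85,0],"turn": 0},{"dp": [-120,-120,0],"turn": 0},{"dp": [-145,-155,0],"turn": -0.02},{"dp": [-170,-190,0],"turn": -0.04},{"dp": [-190,-225,0],"turn": -0.06},{"dp": [-210,-260,0],"turn": -0.078},{"dp": [-228,-295,20],"turn": -0.078},{"dp": [-241,-337,50],"turn": -0.078},{"dp": [-241,-337,80],"turn": -0.078},{"dp": [-241,-337,105],"turn": -0.078},{"dp": [-241,-337,118],"turn": -0.078},{"dp": [-241,-337,118],"turn": -0.078},{"dp": [-241,-337,118],"turn": -0.078},{"dp": [-241,-337,118],"turn": -0.078}]}}

```text
time_s: 41.3
tcp_pos: [0.4689, 0.2775, 0.0435]
tcp_rot: [-0.001, 0.976, -0.217, 0.001]
force: [-0.2, 0.5, -0.2]
width: 0.173
grasp_force: 79.2
```

```bash
cat >> h.py <<'E'
def maps(k,tip,w=30,h=26,up=10):
    p,M,s=tool();g=p+[0,0,.0187];T=g+M@np.array(tip)/1e3
    for n in("top","side"):
        q=cam(n);u=proj(q,T)[0];x0,y0=u.astype(int)-[w//2,up];print(n,"tip pred",u.round(1),"seat",proj(q,C[k])[0].round(1),x0,y0)
        im=q["img"].astype(int)[y0:y0+h,x0:x0+w];c=im.max(2)-im.min(2);v=im.max(2);R=(im[...,0]>2*im[...,1])&(im[...,0]>2*im[...,2])&(im[...,1]<60)
        for y in range(im.shape[0]):print(y+y0,''.join('R' if R[y,x] else '.' if c[y,x]>75 else ('+' if c[y,x]>45 else ('#' if v[y,x]>90 else 'o')) for x in range(im.shape[1])))
E
python3 - <<'E'
from h import *
p,M,s=tool();print(p,s["force"]);blobs("side");blobs("top");maps("a",(125.5,1.8,-80.5))
approach("a",.05,(125.5,1.8,-80.5),33)
E
```

```text
[0.46894016 0.27747907 0.04346016] [-0.18606183  0.54771891 -0.24739201]
side []
top [([357, 160, 21, 20, 325], [366.7, 169.5]), ([289, 185, 16, 16, 185], [296.3, 192.8]), ([203, 210, 15, 16, 174], [209.8, 217.8]), ([185, 261, 16, 15, 158], [192.5, 268.4])]
top tip pred [203.4 236.8] seat [210.3 217.1] 188 226
226 .......................+#ooooo
227 ........................+ooooo
228 .........................+oooo
229 .........................+#ooo
230 ..........................+ooo
231 ..........................+ooo
232 ...........................#oo
233 ...........................+oo
234 ............................+o
235 .............................+
236 ..............................
237 ..............................
238 ..............................
239 ..............................
240 ............++................
241 ............+#................
242 ............##................
243 ...........+#+................
244 ...........##+................
245 ..........+##.................
246 ..........+##.................
247 ..........##+.................
248 .........+##+.
[... 478 characters left out ...]
#############
294 oo############################
295 oooo##########################
296 oooooo########################
297 ooooooo#######################
298 oooooooo######################
299 ooooooooo#####################
300 ooooooooo#####################
301 ooooooooo#####################
302 oooooooooo####################
303 oooooooooo####################
304 oooooooooo####################
305 oooooooooo####################
306 +++oooooooo###################
307 ...+ooooooo###################
308 ...+#ooooo####################
309 ...+##ooo#####################
310 ...+##########################
a [0.6194 0.2045 0.169 ] [0.4684 0.2769 0.0426] yaw now -25.0 dp [0.3 0.3 0.3] turn -0.0001
```

Run:
```python
from h import *
t=cam("top");p,M,s=tool();g=p+[0,0,.0187]
for z in(.1385,.1425,.1465):print("tip",(M.T@(plane(t,(200.6,240),z)-g)*1e3).round(1))
print("mid",(M.T@(plane(t,(197.8,250),.128)-g)*1e3).round(1))
tip=np.array([120,.5,-80.5]);d=np.array([.835,0,-.55])
for px in((192.5,268.4),(192.5,261),(194.5,261),(191,276)):
    o,v=ray(t,px);o=M.T@(o-g)*1e3;v=M.T@v
    k=np.linalg.lstsq(np.c_[d,-v],o-tip,rcond=None)[0];print(px,"rod x",(133+k[0]).round(1),"miss",np.round(tip+d*k[0]-o-v*k[1],1))
```

```text
tip [117.1  -2.  -77. ]
tip [116.9  -0.8 -81. ]
tip [116.7   0.4 -85. ]
mid [ 95.5   0.1 -66.6]
(192.5, 268.4) rod x 54.7 miss [-0.1 -0.3 -0.1]
(192.5, 261) rod x 73.1 miss [0.8 4.4 1.3]
(194.5, 261) rod x 74.6 miss [0.1 0.5 0.1]
(191, 276) rod x 34.3 miss [-0.4 -2.2 -0.6]
```

Both b beads have slid down to the collar (rod x about 55). I'll correct the aim at a and insert.

Request:
{"method": "jog_arm", "body": {"plan": [{"dp": [3,2.2,0],"turn": 0},{"dp": [6,2.2,0],"turn": 0},{"dp": [10,2.2,-2.6],"turn": 0},{"dp": [14,2.2,-5.2],"turn": 0},{"dp": [18,2.2,-7.8],"turn": 0},{"dp": [22,2.2,-10.4],"turn": 0},{"dp": [26,2.2,-13],"turn": 0},{"dp": [30,2.2,-15.6],"turn": 0},{"dp": [34,2.2,-18.2],"turn": 0},{"dp": [38,2.2,-20.8],"turn": 0},{"dp": [42,2.2,-23.4],"turn": 0},{"dp": [46,2.2,-26],"turn": 0},{"dp": [50,2.2,-28.6],"turn": 0},{"dp": [50,2.2,-28.6],"turn": 0},{"dp": [50,2.2,-28.6],"turn": 0}]}}

```text
time_s: 43.05
tcp_pos: [0.512, 0.2538, 0.0704]
tcp_rot: [-0.0, 0.976, -0.216, 0.0]
force: [-0.5, -0.0, -0.5]
width: 0.175
grasp_force: 79.2
```

Run:
```python
from h import *
p,M,s=tool();print(p,s["force"]);blobs("top")
```

```text
[0.51199082 0.25380507 0.07042276] [-0.45552185 -0.02963773 -0.45588563]
top [([357, 160, 21, 20, 323], [366.7, 169.4]), ([289, 185, 16, 16, 183], [296.3, 192.8]), ([203, 210, 15, 16, 179], [209.9, 217.8]), ([194, 240, 16, 15, 165], [201.5, 247.8])]
```

Request:
{"method": "jog_arm", "body": {"plan": [{"dp": [4,0,-2.6],"turn": 0},{"dp": [8,0,-5.2],"turn": 0},{"dp": [12,0,-7.8],"turn": 0},{"dp": [16,0,-10.4],"turn": 0},{"dp": [20,0,-13],"turn": 0},{"dp": [24,0,-15.6],"turn": 0},{"dp": [28,0,-18.2],"turn": 0},{"dp": [32,0,-20.8],"turn": 0},{"dp": [32,0,-20.8],"turn": 0},{"dp": [32,0,-20.8],"turn": 0}]}}

```text
time_s: 44.1
tcp_pos: [0.5409, 0.2403, 0.0912]
tcp_rot: [-0.0, 0.976, -0.216, -0.0]
force: [-0.4, 0.3, -1.4]
width: 0.171
grasp_force: 79.3
```

Run:
```python
from h import *
p,M,s=tool();print(p,s["force"]);blobs("top")
q=cam("top");x0,y0=196,192
im=q["img"].astype(int)[y0:y0+52,x0:x0+36];c=im.max(2)-im.min(2);v=im.max(2);R=(im[...,0]>2*im[...,1])&(im[...,0]>2*im[...,2])&(im[...,1]<60)
for y in range(im.shape[0]):print(y+y0,''.join('R' if R[y,x] else '.' if c[y,x]>75 else ('+' if c[y,x]>45 else ('#' if v[y,x]>90 else 'o')) for x in range(im.shape[1])))
```

```text
[0.54088589 0.24033262 0.09117626] [-0.44860474  0.30503988 -1.40175168]
top [([357, 160, 21, 20, 322], [366.7, 169.4]), ([289, 185, 16, 16, 184], [296.3, 192.9]), ([199, 210, 19, 30, 333], [207.8, 226.0])]
192 ....................................
193 ....................................
194 ....................................
195 ....................................
196 ....................................
197 ....................................
198 ....................................
199 ....................................
200 ....................................
201 ....................................
202 ...................++...............
203 ..................+#+...............
204 ..................+#+...............
205 .................+##+...............
206 .............+..+###+...............
207 .........+###ooo#####+..............
208 .........+ooooooo####o#+............
209 .........#oooooo####ooo+............
210 ........+oooRRR#####ooo+............
211 ........+ooRRRR####+ooo+............
212 ........RRRRRRR#####ooo+............
213 ........RRRRRRR####oooo+....
[... 538 characters left out ...]
#oo
227 .....RRRRR+###RRR+oooooooooooo####oo
228 .....RRRRR+##+RRRR#oooooooooooo##ooo
229 ....RRRRRR++++RRRR##oooooooooooooooo
230 ....RRRRRRR..RRRRRR#oooooooooooooooo
231 ....RRRRRRRRRRRRRRR+oooooooooooooooo
232 ...RRRRRRRRRRRRRRRR+oooooooooooooooo
233 ...RRRRRRRRRRRRRRRR+oooooooooooooooo
234 ...RRRRRRRRRRRRRRR..+ooooooooooooooo
235 o+RRRRRRRRRRRRRRR....+oooooooooooooo
236 oo+RRRRRRRRRRRRRR.....#ooooooooooooo
237 ooo+RRRRRRRRRRRRR......+#ooooooooooo
238 oooo+RRRRRRRRRRRR........+###ooooo##
239 ooooo+RRRRRRRRR.............++##+++.
240 oooooo..............................
241 oooooo..............................
242 oooooo+.............................
243 oooooo+.............................
```

The rod tip shows beyond a's upper prongs at (215,202), so a is open and c must be the blind stand. Lifting.

Request:
{"method": "jog_arm", "body": {"plan": [{"dp": [-2,0,-3],"turn": 0},{"dp": [-5,0,-6.5],"turn": 0},{"dp": [-9,0,-11],"turn": 0},{"dp": [-13,0,-15.5],"turn": 0},{"dp": [-17,0,-20],"turn": 0},{"dp": [-21,0,-25],"turn": 0},{"dp": [-25,0,-30],"turn": 0},{"dp": [-29,0,-35],"turn": 0},{"dp": [-33,0,-40],"turn": 0},{"dp": [-35,0,-46],"turn": 0},{"dp": [-45,0,-54],"turn": 0},{"dp": [-55,0,-60],"turn": 0},{"dp": [-55,0,-60],"turn": 0},{"dp": [-55,0,-60],"turn": 0},{"dp": [-55,0,-60],"turn": 0}]}}

```text
time_s: 45.7
tcp_pos: [0.4911, 0.2631, 0.1509]
tcp_rot: [0.0, 0.976, -0.217, -0.0]
force: [-0.6, -0.6, -1.0]
width: 0.172
grasp_force: 79.1
```

Run:
```python
from h import *
p,M,s=tool();print(p,s["force"]);blobs("top")
goto((.4225,-.3729,.085),-7)
maps("a",(118,0,-81),44,46,8)
```

```text
[0.49114961 0.26313552 0.1508995 ] [-0.55140498 -0.63556624 -1.03748709]
top [([357, 160, 21, 20, 325], [366.7, 169.4]), ([289, 185, 16, 16, 187], [296.3, 192.8]), ([179, 231, 20, 28, 365], [189.2, 245.6])]
yaw now -25.03 dp [206.8 605.2  66.3] turn -0.3147
top tip pred [196.5 218.1] seat [210.3 217.1] 174 210
210 ..............................+ooooooooooooo
211 ..............................+ooooooooooooo
212 ..............................#ooooooooooooo
213 ..............................#ooooooooooooo
214 .............................+oooooooooooooo
215 .......+++...................+oooooooooooooo
216 ++++++++++++.................#oooooooooooooo
217 +++++++++++++................ooooooooooooooo
218 ++++++++++++++........++.....ooooooooooooooo
219 +++++++++++++++++....+##....+oooo######ooooo
220 +++++++++++++++++++++###+...+ooo#++...+ooooo
221 ++++++++++++++++++++####++++oooo+......+oooo
222 ++++++++++++++...+++####++++ooo+++....+ooooo
223 ++++++++++++++.....+###+++++oo++++++++#ooooo
224 ++++++++++++++.....+##++..+++++++++++ooooooo
225 ++++......++++.....+##+............++ooooooo
226 
[... 3074 characters left out ...]
oooooooooooooo
274 ...........+oooooooooooooooooooooooooooooooo
275 ............oooooooooooooooooooooooooooooo##
276 ............+ooooooooooooooooooooooooooo####
277 ............+oooooooooooooooooooooooo#######
278 ............+ooooooo#######################o
279 .............oooooooo####################ooo
280 .............+ooooooooo################ooooo
281 .............+oooooooooooo########oooooooooo
282 ..............oooooooooooooooooooooooooooooo
283 ..............oooooooooooooooooooooooooooooo
284 ..............+ooooooooooooooooooooooooooooo
285 ..............+ooooooooooooooooooooooooooooo
286 ...............ooooooooooooooooooooooooooooo
287 ...............+oooooooooooooooooooooooooooo
```

All four beads are on the rod. I'll reduce the tilt against the bare table first, then lay it on the rest.

Request:
{"method": "jog_arm", "body": {"plan": [{"dp": [-10,40,0],"turn": -0.03},{"dp": [5,80,0],"turn": -0.06},{"dp": [15,120,0],"turn": -0.09},{"dp": [28,160,0],"turn": -0.12},{"dp": [40,200,0],"turn": -0.15},{"dp": [52,240,0],"turn": -0.18},{"dp": [64,280,0],"turn": -0.21},{"dp": [76,320,10],"turn": -0.24},{"dp": [88,360,25],"turn": -0.27},{"dp": [100,400,45],"turn": -0.3},{"dp": [110,440,65],"turn": -0.315},{"dp": [121.6,476,85],"turn": -0.315},{"dp": [121.6,476,91],"turn": -0.315},{"dp": [121.6,476,91],"turn": -0.315},{"dp": [121.6,476,91],"turn": -0.315}]}}

```text
time_s: 47.35
tcp_pos: [0.4008, -0.2181, 0.0604]
tcp_rot: [-0.0, 0.998, -0.06, 0.0]
force: [0.7, 0.6, -1.1]
width: 0.172
grasp_force: 79.2
```

Request:
{"method": "jog_arm", "body": {"plan": [{"dp": [0,0,20],"turn": 0},{"dp": [0,0,38],"turn": 0},{"dp": [0,0,46],"turn": 0},{"dp": [0,0,49],"turn": 0},{"dp": [0,0,52],"turn": 0},{"dp": [0,0,55],"turn": 0},{"dp": [0,0,57],"turn": 0},{"dp": [0,0,57],"turn": 0},{"dp": [0,0,57],"turn": 0}]}}

```text
time_s: 48.25
tcp_pos: [0.4003, -0.2194, 0.0034]
tcp_rot: [0.0, 0.998, -0.061, 0.0]
force: [-0.1, 1.1, -1.5]
width: 0.175
grasp_force: 79.2
```

Run:
```python
from h import *
rep(-7);maps("a",(125,0,-60),36,30,12);blobs("side")
```

```text
48.25 [ 0.4003 -0.2194  0.0034] [-0.1  1.1 -1.5]
[374, 214, 9, 13, 28] [[374.2, 213.9], [382.1, 226.0]] (np.float64(111.0), np.float64(81.2)) (np.float64(81.8), np.float64(60.0)) ang 36.0
top tip pred [410.1 271.7] seat [210.3 217.1] 392 259
259 ....................................
260 ....................................
261 ....................................
262 ....................................
263 ....................................
264 ....................................
265 ....................................
266 ....................................
267 ....................................
268 ....................................
269 ....................................
270 ....................................
271 ....................................
272 ....................................
273 ....................+...............
274 ...................+#+..............
275 ...................+#+..............
276 ...................##+..............
277 ..................+#+...............
278 ..................+#+...............
279 ..................##+.............
[... 1091 characters left out ...]
.......................+#+......
222 ...........................+++......
223 ............................+#+.....
224 .............................+++....
225 .............................+++....
226 ..............................+++...
227 ...............................++.RR
228 .................................RRR
229 ..............................RRRRRR
230 .............................RRRRRRR
231 .............................RRRRRRR
232 .............................RRRRRRR
233 ..............................RRRRRR
234 ..............................RRRRRR
side [([245, 205, 15, 13, 140], [252.5, 211.4]), ([266, 205, 18, 11, 157], [274.2, 209.8]), ([380, 226, 16, 20, 164], [387.3, 235.7])]
```

Request:
{"method": "jog_arm", "body": {"plan": [{"dp": [0,0,-35],"turn": 0},{"dp": [0,0,-80],"turn": 0},{"dp": [10,45,-85],"turn": 0.009},{"dp": [20,90,-85],"turn": 0.009},{"dp": [27.7,130,-80],"turn": 0.009},{"dp": [27.7,148,-71.6],"turn": 0.009},{"dp": [27.7,148,-71.6],"turn": 0.009},{"dp": [27.7,148,-71.6],"turn": 0.009},{"dp": [27.7,148,-71.6],"turn": 0.009}]}}

```text
time_s: 49.35
tcp_pos: [0.4105, -0.367, 0.0746]
tcp_rot: [-0.001, 0.998, -0.064, -0.0]
force: [1.1, 1.2, -2.5]
width: 0.171
grasp_force: 79.2
```

Run:
```python
from h import *
rep(-7.5);goto((.4098,-.3697,.047),-7.5);maps("a",(115,0,-80),30,24,6)
```

```text
49.35 [ 0.4105 -0.367   0.0746] [ 1.1  1.2 -2.5]
[407, 163, 9, 13, 21] [[406.9, 163.0], [415.1, 175.0]] (np.float64(112.3), np.float64(81.0)) (np.float64(81.4), np.float64(59.9)) ang 34.3
yaw now -7.28 dp [-0.5  2.7 27.9] turn 0.0038
top tip pred [487.2 267.7] seat [210.3 217.1] 472 261
261 ..............................
262 ..............................
263 ..............................
264 ++............................
265 +++...........................
266 ++++............++............
267 ++++...........+#+............
268 ++++...........+#+............
269 .++............##.............
270 ..............+##.............
271 .++...........+#+.............
272 +++..........+##+.............
273 +++..........+##+.............
274 +++..........+##..............
275 ++...........##+..............
276 +++.........+##+..............
277 ++..........+##...............
278 ++..........##+...............
279 +..........+##................
280 +..........+##................
281 ++.......R.##+................
282 ++.RRRRRRR+##+................
283 ++RRRRRRRR+##+R...............
284 ++R
[... 222 characters left out ...]

160 ..............................
161 ..............................
162 ................+.............
163 ................++............
164 ................++............
165 .................++...........
166 .................+++..........
167 ..................++..........
168 ...................++.........
169 ...................+++........
170 ....................++........
171 .....................++.......
172 .....................+++......
173 ......................+++.....
174 .......................++.....
175 .......................+++.RRR
176 ........................++RRRR
177 ........................RRRRRR
178 .......................RRRRRRR
179 ......................RRRRRRRR
```

Request:
{"method": "jog_arm", "body": {"plan": [{"dp": [-0.5,2.7,10],"turn": 0.004},{"dp": [-0.5,2.7,22],"turn": 0.004},{"dp": [-0.5,2.7,28],"turn": 0.004},{"dp": [-0.5,2.7,31],"turn": 0.004},{"dp": [-0.5,2.7,34],"turn": 0.004},{"dp": [0,2.7,37],"turn": 0.004},{"dp": [0.5,2.7,40],"turn": 0.004},{"dp": [0.5,2.7,40],"turn": 0.004}]}}

```text
time_s: 50.3
tcp_pos: [0.4155, -0.3809, 0.0436]
tcp_rot: [0.008, 0.998, -0.067, 0.007]
force: [-1.9, -3.3, 33.2]
width: 0.176
grasp_force: 94.4
```

Run:
```python
from h import *
rep(-7.5)
```

```text
50.3 [ 0.4155 -0.3809  0.0436] [-1.9 -3.3 33.2]
[402, 175, 9, 10, 17] [[401.8, 175.2], [410.1, 183.9]] (np.float64(126.3), np.float64(55.6)) (np.float64(94.9), np.float64(44.1)) ang 20.1
```

Request:
{"method": "jog_arm", "body": {"plan": [{"dp": [0.5,0,3],"turn": 0},{"dp": [1,0,6],"turn": 0},{"dp": [1,0,8],"turn": 0},{"dp": [1,0,8],"turn": 0}]}}

```text
time_s: 50.75
tcp_pos: [0.4219, -0.3752, 0.0295]
tcp_rot: [0.004, 0.998, -0.066, 0.011]
force: [15.3, -4.4, -5.4]
width: 0.172
grasp_force: 94.4
```

Run:
```python
from h import *
rep(-7.5)
```

```text
50.75 [ 0.4219 -0.3752  0.0295] [15.3 -4.4 -5.4]
[397, 182, 9, 9, 22] [[396.9, 182.1], [405.0, 190.0]] (np.float64(129.0), np.float64(45.1)) (np.float64(98.1), np.float64(35.8)) ang 16.8
```

Request:
{"method": "jog_arm", "body": {"plan": [{"dp": [-2,0,-15],"turn": 0},{"dp": [-2,0,-30],"turn": 0},{"dp": [-2,0,-30],"turn": 0},{"dp": [-2,0,-30],"turn": 0},{"dp": [-2,0,-30],"turn": 0}]}}

```text
time_s: 51.3
tcp_pos: [0.4079, -0.3714, 0.0553]
tcp_rot: [-0.001, 0.998, -0.067, -0.001]
force: [-0.2, -0.6, -1.1]
width: 0.173
grasp_force: 95.1
```

Run:
```python
from h import *
rep(-7.5);goto((.4115,-.3702,.036),-7.5);t=cam("top");p,M,s=tool();g=p+[0,0,.0187]
maps("a",(131,0,-40),26,16,6)
```

```text
51.3 [ 0.4079 -0.3714  0.0553] [-0.2 -0.6 -1.1]
[402, 179, 8, 7, 16] [[402.2, 178.8], [409.0, 185.0]] (np.float64(125.9), np.float64(41.1)) (np.float64(100.9), np.float64(34.4)) ang 15.0
yaw now -7.7 dp [ 3.4 -1.7 19.4] turn -0.0035
top tip pred [481.4 265.3] seat [210.3 217.1] 468 259
259 ..........................
260 ..........................
261 ..........................
262 ..............++..........
263 .+............++..........
264 +++++++......+#+..........
265 .+++++++.....##+..........
266 .+++++++.....##+..........
267 ..++++++.....##+..........
268 ....+++.....+##+..........
269 ......+.....+##...........
270 ......+.....+#+...........
271 .....++.....##+...........
272 ++.++++.....##+...........
273 +++++++....+##+...........
274 ++++++.....+##+...........
side tip pred [400.8 178.1] seat [204.6 271.9] 387 172
172 ..........................
173 ..........................
174 ..........................
175 ..........................
176 ..........................
177 .............++...........
178 ..............+++.........
179 ...............+++........
180 ................+++.......
181 .................+#+......
182 ..................+++.....
183 ...................+++....
184 ....................+++...
185 .....................+++..
186 ......................+++R
187 ........................RR
```

Request:
{"method": "jog_arm", "body": {"plan": [{"dp": [5.5,-1.5,5],"turn": -0.003},{"dp": [5.5,-1.5,14],"turn": -0.003},{"dp": [5.5,-1.5,19],"turn": -0.003},{"dp": [5.5,-1.5,22],"turn": -0.003},{"dp": [5.5,-1.5,25],"turn": -0.003},{"dp": [5.5,-1.5,28],"turn": -0.003},{"dp": [5.5,-1.5,31],"turn": -0.003},{"dp": [5.5,-1.5,34],"turn": -0.003},{"dp": [5.5,-1.5,34],"turn": -0.003}]}}

```text
time_s: 52.4
tcp_pos: [0.4161, -0.3709, 0.0276]
tcp_rot: [-0.0, 0.998, -0.065, 0.001]
force: [-4.9, 7.8, 25.3]
width: 0.175
grasp_force: 99.6
```

Run:
```python
from h import *
rep(-7.5);maps("a",(133,0,-15),22,20,6)
```

```text
52.4 [ 0.4161 -0.3709  0.0276] [-4.9  7.8 25.3]
[398, 187, 9, 7, 17] [[398.1, 186.8], [405.8, 193.3]] (np.float64(126.4), np.float64(37.4)) (np.float64(97.9), np.float64(31.8)) ang 11.1
top tip pred [473.8 264. ] seat [210.3 217.1] 462 257
257 ......................
258 ......................
259 ......................
260 ................+.....
261 ...............++.....
262 +++...........+##.....
263 +++++..+......+##.....
264 +++++...++++++###.....
265 ++++++..++++++##+.....
266 +++++...++++++##+.....
267 ++++....+++++###+.....
268 +++++.....+++###+.....
269 +++++.......+###......
270 +++++.......+###......
271 oo++++......+###......
272 ooo+o+++.+++###+......
273 ++++++++++++###+......
274 ++++++++++++###+......
275 ++++..++++++###+......
276 ++++...+++++###.......
side tip pred [395.5 192.1] seat [204.6 271.9] 384 186
186 .............++.......
187 ..............++......
188 ...............+++....
189 ................+++...
190 ................++++..
191 .................++++.
192 ...................+++
193 ....................++
194 .....................+
195 ......................
196 ......................
197 .....................R
198 ....................RR
199 ....................RR
200 .....................R
201 ......................
202 ......................
203 ......................
204 ......................
205 ......................
```

Request:
{"method": "jog_arm", "body": {"plan": [{"dp": [0,0,2.5],"turn": 0},{"dp": [0,0,5],"turn": 0},{"dp": [0,0,7],"turn": 0},{"dp": [0,0,8],"turn": 0},{"dp": [0,0,8],"turn": 0}]}}

```text
time_s: 53.05
tcp_pos: [0.4182, -0.3716, 0.0239]
tcp_rot: [0.001, 0.998, -0.065, 0.003]
force: [-7.5, 13.2, 45.4]
width: 0.169
grasp_force: 106.9
```

Run:
```python
from h import *
rep(-7.5);maps("a",(133,0,-15),22,16,6)
```

```text
53.05 [ 0.4182 -0.3716  0.0239] [-7.5 13.2 45.4]
[396, 190, 8, 6, 14] [[396.1, 189.8], [403.1, 194.8]] (np.float64(130.0), np.float64(27.2)) (np.float64(104.0), np.float64(25.1)) ang 4.6
top tip pred [473.7 263.3] seat [210.3 217.1] 462 257
257 ......................
258 ......................
259 ..............++......
260 .............+#+......
261 .............+#+......
262 +++..........+#+......
263 ++++........+##+......
264 +++++++.+++++##+......
265 +++++..+++++###+......
266 +++++..+++++###+......
267 +++++..+++++###.......
268 ++++......++###.......
269 +++++......+###.......
270 ++++++.....+##+.......
271 oo+++++....+##+.......
272 oooo+++++.+###+.......
side tip pred [394.9 192.6] seat [204.6 271.9] 383 186
186 ......................
187 ......................
188 ......................
189 ............++........
190 .............+++......
191 ..............+++.....
192 ...............++++...
193 ................++++..
194 .................+##+.
195 ..................+#++
196 ...................+++
197 .....................+
198 ......................
199 .....................R
200 .....................R
201 ....................RR
```

Request:
{"method": "jog_arm", "body": {"plan": [{"dp": [0,0,-3],"turn": 0},{"dp": [0,0,-6],"turn": 0}]}}

```text
time_s: 53.4
tcp_pos: [0.418, -0.3712, 0.025]
tcp_rot: [0.001, 0.998, -0.065, 0.003]
force: [2.1, 3.6, 3.5]
width: 0.171
grasp_force: 101.0
```

Request:
{"method": "jog_arm", "body": {"plan": [{"dp": [0,0,0],"turn": 0},{"dp": [0,0,0],"turn": 0},{"dp": [0,0,0],"turn": 0},{"dp": [0,0,0],"turn": 0}], "claw": -0.56}}

```text
time_s: 53.8
tcp_pos: [0.4141, -0.3716, 0.0202]
tcp_rot: [-0.0, 0.998, -0.066, -0.0]
force: [0.6, -0.4, 0.2]
width: 0.222
grasp_force: 0.3
```

Run:
```python
from h import *
rep(-7.5);maps("a",(135,0,-8),24,18,8);blobs("top")
```

```text
53.8 [ 0.4141 -0.3716  0.0202] [ 0.6 -0.4  0.2]
[395, 196, 8, 5, 16] [[395.0, 196.0], [401.9, 200.2]] (np.float64(135.5), np.float64(8.0)) (np.float64(110.0), np.float64(8.3)) ang -0.7
top tip pred [472.3 264.9] seat [210.3 217.1] 460 256
256 ........................
257 ........................
258 ........................
259 ........................
260 ............+...........
261 ...........+++..........
262 ++++++....+##+..........
263 +++++++..++###+.........
264 +++++++..++###+.........
265 +++++++..+####++........
266 +++++++..+####++........
267 ++++++....####++........
268 +++++++...+###+.........
269 ++++++.....###+.........
270 +++++++....###+.........
271 ooo+++++..+###+.........
272 ooooo+++++####+.........
273 +++++++++#####+.........
side tip pred [395.1 196.1] seat [204.6 271.9] 383 188
188 ........................
189 ........................
190 ........................
191 ........................
192 ........................
193 ........................
194 ........................
195 ..........+++...........
196 ...........++++.........
197 ............+++++.......
198 .............++#+++.....
199 ..............+###++....
200 ...............++##+.RRR
201 ................++++.RRR
202 ....................RRRR
203 ...................RRRRR
204 ..................RRRRRR
205 ..................RRRRRR
top [([357, 160, 21, 20, 322], [366.6, 169.5]), ([289, 185, 16, 16, 186], [296.3, 192.8]), ([461, 277, 16, 23, 292], [469.0, 287.6])]
```

The rod is level in both notches, with its tip back at side (395,196) and top (472,262). I'll open the fingers and withdraw.

Request:
{"method": "jog_arm", "body": {"plan": [{"dp": [0,0,0],"turn": 0},{"dp": [0,0,0],"turn": 0},{"dp": [0,0,-4],"turn": 0},{"dp": [0,0,-15],"turn": 0},{"dp": [0,0,-35],"turn": 0},{"dp": [0,0,-70],"turn": 0},{"dp": [0,0,-110],"turn": 0},{"dp": [-40,-20,-130],"turn": 0},{"dp": [-60,-60,-130],"turn": 0},{"dp": [-60,-105,-130],"turn": 0},{"dp": [-60,-150,-130],"turn": 0},{"dp": [-60,-150,-130],"turn": 0},{"dp": [-60,-150,-130],"turn": 0},{"dp": [-60,-150,-130],"turn": 0}], "claw": -0.2}}

```text
time_s: 55.4
tcp_pos: [0.3748, -0.2161, 0.1515]
tcp_rot: [0.001, 0.998, -0.066, 0.001]
force: [0.3, 0.3, -0.1]
width: 0.404
grasp_force: 0.0
```

Run:
```python
from h import *
blobs("top");blobs("side");p,M,s=tool();print(p,s["time_s"])
q=cam("top");x0,y0=455,258
im=q["img"].astype(int)[y0:y0+82,x0:x0+26];c=im.max(2)-im.min(2);v=im.max(2);R=(im[...,0]>2*im[...,1])&(im[...,0]>2*im[...,2])&(im[...,1]<60)
for y in range(0,82,2):print(y+y0,''.join('R' if R[y,x] else 'W' if v[y,x]>185 and c[y,x]>45 else '.' if c[y,x]>75 else ('+' if c[y,x]>45 else ('#' if v[y,x]>90 else 'o')) for x in range(26)))
```

```text
top [([357, 160, 21, 20, 322], [366.7, 169.5]), ([289, 185, 16, 16, 191], [296.3, 192.8]), ([462, 277, 15, 23, 289], [469.2, 287.7])]
side [([245, 205, 15, 13, 137], [252.6, 211.4]), ([266, 205, 18, 11, 157], [274.2, 209.8])]
[ 0.37454985 -0.21636358  0.15107811] 55.5
258 .WWWWWWW.WWWWWWW.WWWWWWWWW
260 .................+.WWW....
262 +++++++++++....++#+...WWWW
264 +oo+++++++++++++###+...WWW
266 +o+++++++++++.+####++..WWW
268 +o++++++++++...+###++..WWW
270 +oo+++++++++..WW##++..WWWW
272 ooooooooooo++++####+......
274 ++++++++++++++####++......
276 +++++++++++..++###++......
278 oo++++++RRRRRRRRRRRR...WWW
280 oooooooRRRRRRRRRRRRRRWWWWW
282 oooooo+RRRRRRRRRRRRRRW...W
284 oooooo+RRRRRRRRRRRRRR..W..
286 oooooo+RRRRRRRRRRRRRRWWWWW
288 ooooo++RRRRRRRRRRRRRRWWWWW
290 ooooo++RRRRRRRRRRRRRRWWWWW
292 ooooo+RRRRRRRRRRRRRRRWWWWW
294 ooooo++RRRRRRRRRRRRRRWWWWW
296 RRooo+RRRRRRRRRRRRRRRWWWWW
298 ooo++++RRR++...WWWWRWWWWWW
300 o++++++++++..WWWWWWWWWWWWW
302 o++++++++++.WWWWWWWWWWWWWW
304 o++++++++++.WWWWWWWWWWWWWW
306 o++++++++++WWWWWWWWWWWWWWW
308 R++++++++++WWWWWWW.WW.WWWW
310 o++++++.++.WWWWWWWW......W
312 ####++++++.WWWWWWWWWWWWWWW
314 #########+WWWWWWWWWWWWWWWW
316 ##########+WWWWWWWWWWWWWWW
318 #############++...WWWWWWWW
320 ##################+.......
322 #####################++...
324 #########################+
326 ##########################
328 ##########################
330 ##########################
332 ##########################
334 ##########################
336 ##########################
338 ##########################
```

The rod is on its rest with four beads, c's pair is still seated, and stands a and b are empty. Handing in.

```bash
python3 -c "
from workcell import ctrl
print(ctrl.job_done())"
```

```text
the job is handed in; nothing more can be done
None
```

The rod is back on its rest in both notches with the four beads from stands a and b on it, and the job was handed in at about 55.5 s. Stand c's beads are still seated: I took c as the blind stand because the rod stopped short there and went right through a and b.

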